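# Scan a batch of castings on the turntable

## Robot

A 7-joint arm with a two-finger parallel gripper is mounted at the origin on the work surface. World frame = base frame: x ahead of the robot, y to its left, z up, the work surface at z = 0. Lengths are in m, angles in rad, forces in N, time in s.
With the tool pointing down it reaches from about 0.425 to 0.875 m from the base axis. Payload 4.7 kg.
Tool frame: the origin (TCP) lies on the mounting face of the last link; the fingertips stand 182 mm ahead of it and the grasp point (between the pads) lies 164 mm ahead of it; z points along the fingers, y is the line along which they close (so a half turn about z gives the same grasp; the last joint's range is limited). The gripper opens to 87 mm and grips with 3 to 60 N. Pads are 19 mm wide; open, the fingers measure 117 mm over their backs; the gripper's body (75 mm by 190 mm) begins 51 mm behind the grasp point.
Start: joints at [1.21, 0.321, -0.07, 1.45, 0.023, 1.371, -0.057], TCP at [0.238, -0.605, 0.405] pointing down, gripper open.
Joint ranges: [-2.86, 2.86], [-0.3, 2.09], [-1.38, 1.24], [0.06, 2.45], [-1.56, 4.7], [0.09, 2.05], [-2.69, 2.69]. Speed limits (rad/s): [2.57, 2.57, 3.14, 3.14, 3.14, 3.14, 3.14].

## Interface

Orientations are given as a rotation vector (axis times angle).
In Python, from rig import monitor, viewer, order gives the robot as it stands. The module is installed in compiled form; this text tells all that it offers.
- The arm moves only by the tool play_rows, never from a script. Its argument "moves" is text: rows parted by semicolons, each of 7 numbers parted by spaces: the shift along the tool's x, y, z in m, then the turn, a rotation vector about the tool's x, y, z in rad, then the opening, from 0 (shut) to 1 (fully open). In form: x y z wx wy wz gripper; .... A call has exactly 10 rows; each row is the pose to reach, as a shift and turn from the pose commanded when the call began, along the tool's axes at that moment; what a row does not reach only later rows make up. A row lasts 1/12 s, in which the tool goes at most 41.7 mm and 7.16 degrees, less where a joint would pass 70% of its speed; a pose out of reach is approached as far as the arm can. A call with a gripper value outside its range is refused whole. The fingers move at their own pace and stop on an object; "newtons" is the grip in N (left out, the last holds). Time passes only in rows, so rows that repeat a pose let the fingers close, or fill a call up. It gives the time, the measured TCP pose, the force, the opening and the grip force at its end, in the units of the state.
- monitor.state(): the state, without advancing time (a new reading comes with each control period).
- viewer.grab_frame(name): name is "side" or "top"; returns the picture (480x640x3 uint8, red, green, blue); there is no depth.
- viewer.camera_params(name): a dict with "fx", "fy", "cx", "cy" (pixels), "D" ([k1, k2, p1, p2, k3] as OpenCV has them; the pictures are not rectified), "camera_from_world" (4x4, takes a point from world to camera coordinates). Camera axes: x right, y up, looking along -z (the intrinsics and any distortion apply to the point x, -y, -z); pixel columns grow to the right and rows downward; lengths in m; the calibration is good to about 2 mm. A picture is of the moment at which its call begins. camera_params takes no time and is no camera call.
- order.job_done(): hands the job in; it is judged then, once.
The state is a dict: "time_s": time; "joints": joint angles; "dq": joint speeds; "joint_torque": joint torques, N m; "tcp_pos": TCP position; "eef_rot": TCP orientation; "ft_force": force on the tool from outside, world axes, zero at the start; "moment": the same for the moment, N m; "grip_width": opening from 0.0 (shut) to 1.0 (fully open); "gripper_force": force on a finger pad.
Only numpy, scipy, OpenCV 4.12 (cv2) and the standard library are available. Lean on these libraries where they do the work, as an engineer would, in place of code of your own. Each camera call takes 0.05 s, during which the arm holds its last target. There are 200 camera calls.

## Task

Stand every green casting from the black mat on a blue pad of the turntable, one to a pad and lined up with it; then slide the scan head along its rail to the yellow line, and by its red crank knob turn the table counterclockwise (seen from above) through one full turn, until the knob is back at the yellow mark, with the scan head staying on its line and the castings on their pads. Then slide the scan head back to its parked end, and when it is parked put all the castings in the red bin, leaving the table with its knob at the mark and the other things on the bench alone.

Things in the scene. Friction and masses are not known exactly. Their poses are not given: they have to be found in the camera images.
- casting1: green T-section casting (two or three are present, all alike): flange 76 long (its x) x 50 wide (its y) x 12 thick, with an upright rib 60 long (x) x 20 wide (y) on its middle, up to 42 above the underside; 220 g. Origin: centre of the underside, z up. They start standing on the black mat. Grip across the rib.
- casting2: green T-section casting (two or three are present, all alike): flange 76 long (its x) x 50 wide (its y) x 12 thick, with an upright rib 60 long (x) x 20 wide (y) on its middle, up to 42 above the underside; 220 g. Origin: centre of the underside, z up. They start standing on the black mat. Grip across the rib.
- casting3: green T-section casting (two or three are present, all alike): flange 76 long (its x) x 50 wide (its y) x 12 thick, with an upright rib 60 long (x) x 20 wide (y) on its middle, up to 42 above the underside; 220 g. Origin: centre of the underside, z up. They start standing on the black mat. Grip across the rib.
- pad1 (a point): centre of the top face of a blue pad on the turntable, 80 long (its x) x 54 wide (its y), flat with no rim of its own, 72 from the turntable's axis; height 50 above the bench. One casting per pad, rib along the pad's long side. The pads move with the turntable.
- pad2 (a point): centre of the top face of a blue pad on the turntable, 80 long (its x) x 54 wide (its y), flat with no rim of its own, 72 from the turntable's axis; height 50 above the bench. One casting per pad, rib along the pad's long side. The pads move with the turntable.
- pad3 (a point): centre of the top face of a blue pad on the turntable, 80 long (its x) x 54 wide (its y), flat with no rim of its own, 72 from the turntable's axis; height 50 above the bench. One casting per pad, rib along the pad's long side. The pads move with the turntable.
- station: fixed scanning station: round base 300 dia with an aluminium turntable 290 dia (top face 47 above the bench, a rim 5 high round its edge) on it and the scan head's rail along its left side (station y = +190). Origin on the turntable's axis at bench level, x points away from the robot, z up.
- turntable (a joint): angle of the turntable in rad, growing counterclockwise seen from above; 0 when the red crank knob is at the yellow mark on the base (nearest the robot); starts near 0 (within 0.1); 6.283 after one full turn. Stops at -0.3 and 6.6. Light friction holds it where it is left.
- crank_top (a point): centre of the top of the upright red crank knob, 28 dia x 52 tall, top 124 above the bench, 110 from the turntable's axis; it spins freely about its own axis, so a grip on it need not turn
- table_mark (a point): yellow mark on the station's base, outside the turntable's rim on the side towards the robot; 163 from the axis
- scan_head (a joint): position of the scan head along its rail in m: 0 parked at the end towards the robot (starts within 0.012 of it), growing along the station's +x; 0.100 when its white pointer is on the yellow line across the rail; travel 0.160. Friction about 2.5 N holds it.
- scan_grip (a point): centre of the orange grip on top of the black scan head (60x36x46): an upright slab 20 thick along the rail, 32 across, 36 tall; this point is 91 above the bench, the grip's top at 109, the top of the black head at 73
- scan_line (a point): yellow line across the rail, on the middle of the rail's top face (26 above the bench): where the scan head stands for scanning
- parts_mat: thin black rubber mat 290 (x) x 150 (y) x 3, fixed to the bench left or right of the station; origin under its centre
- red_bin: open red bin, fixed, 280 (x) x 140 (y) x 50 outside, walls and floor 5 thick, inside 270 x 130; origin under its centre; on the other side of the station from the mat
- spray_can: bystander, leave alone: black spray can, 60 dia x 120; origin at its underside or middle
- wash_bottle: bystander, leave alone: white wash bottle with red cap, 66 dia x 150; origin at its underside or middle
- tape_roll: bystander, leave alone: yellow tape roll lying flat, 96 dia x 24; origin at its underside or middle
- screwdriver: bystander, leave alone: screwdriver with red handle, lying; origin at its underside or middle
- gauge_block: bystander, leave alone: steel block 60x40x30; origin at its underside or middle
- setup_block: bystander, leave alone: aluminium block 80x35x25; origin at its underside or middle
There are look-alikes about, which are no part of the job. Leave any brown look-alike of the casting2 alone. What is shaped like the casting1 but brown is not meant.

How it is judged:
By the outcome, as a careful person would: the job done as asked, in the order asked, and still so for the second after the job is handed in, with the robot touching nothing.
Of casting1, casting2, casting3 only 2 to 3 are there at a start; the rules pass over those that are not, and their reading is None.
At some moment in a run one of casting1, casting2, casting3 may be knocked a few centimetres aside while the robot is not near it.
It also fails if it takes over 210 s, if anything falls off the work surface, if the arm or the gripper's body presses on something with over 40 N, if the wrist force passes 120 N, or if a joint passes its speed limit or range.

## Working session

There is one attempt and no reset: what is moved stays moved. The work goes in short steps, Python scripts to look and compute and a tool call to move; the robot and the scene stay as the last step left them, time stands still between calls to the robot, and variables do not carry over. Pictures are saved under pics/ and viewed, at most 14 in all, crops included, and the job is handed in when it is done.

Besides the shell and the picture viewer there is one more tool, called after ">>>" as name(argument=value, ...), one argument or row to a line, values as JSON. play_rows: Moves the arm, as the interface text tells. Its arguments: {"type":"object","properties":{"moves":{"type":"string"},"newtons":{"type":"number"}},"required":["moves"]}

```bash
mkdir -p pics
cat > h.py <<'E'
import numpy as np, cv2
from rig import monitor, viewer, order
from scipy.spatial.transform import Rotation as R
def grab(n,f=None):
    im=viewer.grab_frame(n)
    if f: cv2.imwrite('pics/'+f,cv2.cvtColor(im,cv2.COLOR_RGB2BGR))
    return im
def ray(n,uv):
    p=viewer.camera_params(n); K=np.array([[p['fx'],0,p['cx']],[0,p['fy'],p['cy']],[0,0,1.]])
    q=cv2.undistortPoints(np.array(uv,float).reshape(-1,1,2),K,np.array(p['D'],float)).reshape(-1,2)
    d=np.c_[q[:,0],-q[:,1],-np.ones(len(q))]; T=np.array(p['camera_from_world'])
    return -T[:3,:3].T@T[:3,3], d@T[:3,:3]
def onz(n,uv,z):
    c,d=ray(n,uv); return c+d*((z-c[2])/d[:,2])[:,None]
def proj(n,P):
    p=viewer.camera_params(n); K=np.array([[p['fx'],0,p['cx']],[0,p['fy'],p['cy']],[0,0,1.]])
    T=np.array(p['camera_from_world']); q=np.atleast_2d(P)@T[:3,:3].T+T[:3,3]; q=q*[1,-1,-1]
    return cv2.projectPoints(q,np.zeros(3),np.zeros(3),K,np.array(p['D'],float))[0].reshape(-1,2)
E
python3 - <<'E'
from h import *
np.set_printoptions(precision=4,suppress=True)
for n in('top','side'):
    grab(n,n+'0.png'); p=viewer.camera_params(n); print(n,p['fx'],ray(n,[[320,240]]))
s=monitor.state(); print(s); print(R.from_rotvec(s['eef_rot']).as_matrix())
E
```

```text
top 504.08109485382187 (array([ 0.2417, -0.0728,  1.4322]), array([[ 0.1853, -0.0137, -0.9828]]))
side 607.9426221999444 (array([0.3681, 0.7627, 1.0912]), array([[ 0.118 , -0.6349, -0.7636]]))
{'time_s': 0.1, 'joints': array([ 1.2101,  0.3218, -0.0701,  1.4515,  0.0226,  1.3708, -0.0569]), 'dq': array([ 0.0001, -0.002 ,  0.0011, -0.0026, -0.0002,  0.0004, -0.0007]), 'joint_torque': array([  0.    , -49.2569,  -0.4057, -31.3397,  -0.0642,   0.0395,
         0.0001]), 'tcp_pos': array([ 0.2379, -0.6047,  0.4038]), 'eef_rot': array([-3.0849, -0.585 ,  0.0006]), 'ft_force': array([ 0.4682, -0.3118,  0.8028]), 'moment': array([ 0.0241, -0.0053,  0.0205]), 'gripper_force': 0.0, 'grip_width': 0.9997837253412849}
[[ 0.9306  0.3661 -0.0007]
 [ 0.3661 -0.9306  0.0016]
 [-0.0001 -0.0017 -1.    ]]
```

View pics/top0.png

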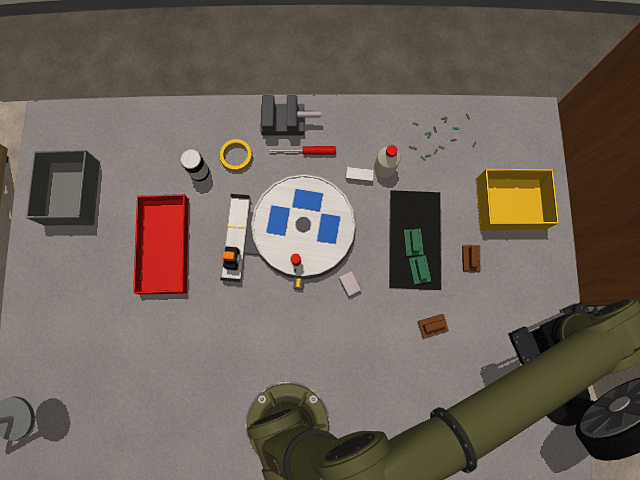

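View pics/side0.png

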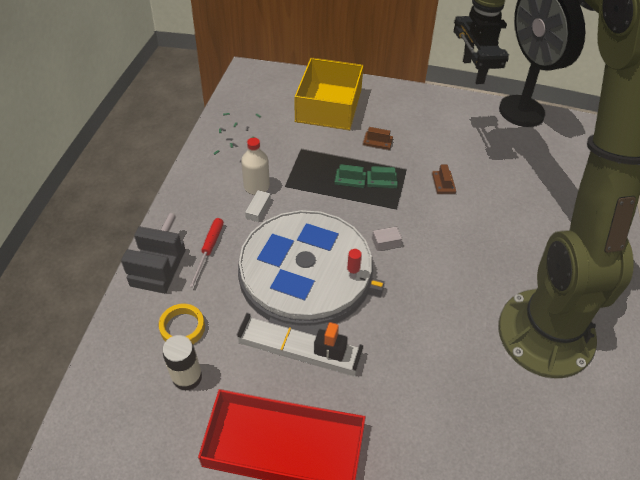

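Top view: two green castings on the mat at about (414,242) and (420,269). The brown look-alikes at (471,258) and (433,326) are off the mat and not meant. The knob is at (296,260), the scan grip at (230,256), the pads at (308,200), (279,221) and (328,229), and the red bin at (162,245). The yellow bin at (516,200) is not the one meant.

```bash
cat >> h.py <<'E'
def mask(im,lo,hi):
    return cv2.morphologyEx(cv2.inRange(cv2.cvtColor(im,cv2.COLOR_RGB2HSV),lo,hi),cv2.MORPH_OPEN,np.ones((2,2)))
def blobs(m,amin=40):
    c=cv2.findContours(m,cv2.RETR_EXTERNAL,cv2.CHAIN_APPROX_NONE)[0]
    return sorted([x.reshape(-1,2) for x in c if cv2.contourArea(x)>amin],key=lambda x:tuple(x.mean(0)))
def rect(n,c,z):   # min-area rectangle of a contour cast on height z: centre, long-axis angle, sizes
    P=onz(n,c+0.0,z)[:,:2]; (a,b),(w,h),t=cv2.minAreaRect((P*1000).astype(np.float32))
    if w<h: w,h,t=h,w,t+90
    return np.round([a,b,w,h,(t+90)%180-90],1)
E
python3 - <<'E'
from h import *
import sys
for n in('top','side'):
    im=cv2.cvtColor(cv2.imread(f'pics/{n}0.png'),cv2.COLOR_BGR2RGB)
    print(n)
    for nm,lo,hi,z in[('blue',(100,120,60),(125,255,255),.05),('green',(65,60,40),(95,255,255),.042),('red',(0,190,90),(4,255,255),.1),('orange',(7,200,120),(16,255,255),.1),('yellow',(18,150,100),(30,255,255),.026)]:
        for c in blobs(mask(im,lo,hi),15):
            m=c.mean(0).round(1)
            if 120<m[0]<500 and m[1]>90: print(nm,m,rect(n,c,z),cv2.contourArea(c))
im=cv2.imread('pics/top0.png')
a=cv2.resize(im[185:345,380:500],None,fx=3.7,fy=3.7,interpolation=cv2.INTER_CUBIC)
cv2.imwrite('pics/crop1.png',a)
E
```

```text
top
blue [278.8 221. ] [557.9  23.3  78.3  52.2  -9.4] 456.0
blue [308.4 200.5] [616.6 -59.7  77.7  52.1  80. ] 446.0
blue [329.4 229.1] [ 533.2 -118.4   79.    51.8   -9.7] 461.0
green [417.6 259.5] [ 456.4 -363.2  157.8   54.8    9.1] 755.5
red [162.6 248. ] [4.848e+02 3.388e+02 2.668e+02 1.319e+02 2.000e-01] 3776.5
red [296.1 259.5] [440.4 -26.8  24.3  21.4  -0. ] 61.0
red [320.  150.5] [747.8 -93.4  89.7  20.8  89.7] 209.0
red [392.5 151. ] [ 744.5 -296.7   27.2   25.4   -2.3] 68.0
orange [228.9 255.9] [451.9 154.1  29.8  19.   89.8] 64.0
yellow [236.1 155. ] [764.1 153.9  93.4  92.5 -43.1] 722.0
yellow [298.7 283.2] [385.  -31.3  22.4   8.4  -0. ] 21.5
side
blue [276.  250.7] [617.4 -51.8  78.9  53.1  80.1] 620.5
blue [293.2 284.9] [558.9  31.3  78.9  52.9  -9.5] 708.5
blue [318.7 237.4] [ 534.2 -110.    78.9   53.5   -9.8] 584.5
green [351.4 176.9] [ 498.1 -330.7   74.4   73.9  -85.7] 527.5
green [382.6 178.2] [ 420.7 -345.4   74.2   73.1  -81. ] 529.5
red [210. 425.] [619.2 391.9  34.9   3.4 -89.9] 20.0
red [212.3 235.3] [750.1 -23.5  87.6  14.7  89.6] 161.5
red [253.8 142.6] [ 747.2 -334.4   27.1   24.9  -74. ] 58.5
red [271.  434.2] [489.  392.1 264.3 145.    1.7] 9895.0
red [355.5 254.3] [441.6 -40.5  21.6  21.4 -77. ] 64.5
orange [332. 331.] [451.5 155.   29.7  17.1  85.9] 103.0
yellow [183.2 322.7] [762.9 162.   98.2  91.9   4.8] 666.0
yellow [329.8  94.2] [ 625.4 -688.6  329.1  183.3  -89.6] 3800.0
yellow [377.5 284.2] [384.8 -28.2  25.5  11.1  -4.7] 35.0
```

View pics/crop1.png

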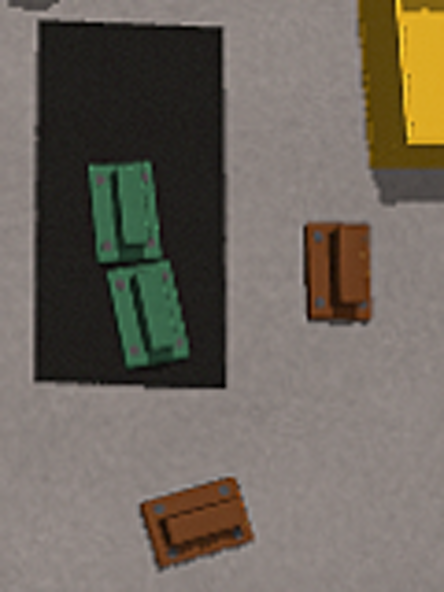

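The crop confirms two green T castings on the black mat with ribs running roughly along x; the other two are brown and off the mat. The two views disagree by about 8 mm in y, so I'll check against the robot itself.

Run:
```python
from h import *
np.set_printoptions(precision=4,suppress=True)
for n in('top','side'):
    p=viewer.camera_params(n);print(p['cx'],p['cy'],p['D'])
    uv=np.array([[278.8,221],[330,380],[162,248]]);print(proj(n,onz(n,uv,.05))-uv)
print(onz('top',[[262,398.5],[313.5,398.5]],.02)); print(onz('side',[[519,298],[518,357],[588,362]],.02))
# green components separated with erosion, top view
im=cv2.cvtColor(cv2.imread('pics/top0.png'),cv2.COLOR_BGR2RGB)
m=mask(im,(65,60,40),(95,255,255))[225:290,395:440]
hsv=cv2.cvtColor(im,cv2.COLOR_RGB2HSV)[225:290,395:440,2]
# bright horizontal faces vs dark rib side
for r in range(0,65,2): print(225+r,' '.join('%3d'%v if k else '  .' for v,k in zip(hsv[r,5:38],m[r,5:38])))
```

```text
313.9360799224205 232.24376550161992 [-0.1054  0.      0.      0.      0.    ]
[[ 0.  0.]
 [-0. -0.]
 [ 0. -0.]]
316.25327300193203 243.4269792225033 [-0.2112  0.      0.      0.      0.    ]
[[-0. -0.]
 [-0. -0.]
 [ 0. -0.]]
[[ 0.0713  0.068   0.02  ]
 [ 0.0711 -0.0716  0.02  ]]
[[ 0.0707 -0.0641  0.02  ]
 [ 0.0706  0.0875  0.02  ]
 [-0.0835  0.0711  0.02  ]]
225   .   .   .   .   .   .   .   .   .   .   .   .   .   .   .   .   .   .   .   .   .   .   .   .   .   .   .   .   .   .   .   .   .
227   .   .   .   .   .   .   .   .   .   .   .   .   .   .   .   .   .   .   .   .   .   .   .   .   .   .   .   .   .   .   .   .   .
229   .   .   .   .   .   .   .   .   .   .   .   .   .   .   .   .   .   .   .   . 100  23   .   .   .   .   .   .   .   .   .   .   .
231   .   .   .   .   . 107 103 105 107 109  65  56 115 106 101 102 105 104  79  98 116  29   .   .   .   .   .   .   .   .   .   .   .
233   .   .   .   .   . 107  85   .   .  82  28   . 118 108 104 102 103 103  84   .   .   .   .   .   .   .   .   .   .   .   .   .   .
235   .   .   .   .   . 112  92   .   . 101  34   .   . 1
[... 3050 characters left out ...]
 101   .  98  30   .
281   .   .   .   .   .   .   .   .   .   .   .   .   .   . 117 105   .   . 108 106  54  59  61  64  62  62  69  90  80  75  64  32   .
283   .   .   .   .   .   .   .   .   .   .   .   .   .   .   .  97  85  81  80  72  40  39  26  18  12  17  28   .   .   .   .   .   .
285   .   .   .   .   .   .   .   .   .   .   .   .   .   .   .  23  25   .   .   .   .   .   .   .   .   .   .   .   .   .   .   .   .
287   .   .   .   .   .   .   .   .   .   .   .   .   .   .   .   .   .   .   .   .   .   .   .   .   .   .   .   .   .   .   .   .   .
289   .   .   .   .   .   .   .   .   .   .   .   .   .   .   .   .   .   .   .   .   .   .   .   .   .   .   .   .   .   .   .   .   .
```

Run:
```python
from h import *
np.set_printoptions(precision=4,suppress=True)
ang=lambda P:np.degrees(np.arctan2(*(P[0]-P[-1])[1::-1]))
for nm,rib in(('A',[[414.8,231],[415.8,240],[416.7,249.5]]),('B',[[420.0,257],[422.3,267.7],[424.6,278.5]])):
    P=onz('top',rib,.045);print(nm,P[:,:2],ang(P),np.linalg.norm(P[0]-P[2]))
print('flangeA',onz('top',[[405.2,241],[422.3,241]],.015),'B',onz('top',[[411.5,269],[429.2,269]],.015))
# side rib tops: contours of all green -> hull corners for view
im=cv2.cvtColor(cv2.imread('pics/side0.png'),cv2.COLOR_BGR2RGB)
h=cv2.cvtColor(im,cv2.COLOR_RGB2HSV)[...,2];m=mask(im,(65,60,40),(95,255,255))
for r in range(163,192,2): print(r,' '.join('%3d'%v if k else '  .' for v,k in zip(h[r,333:400],m[r,333:400])))
```

```text
A [[ 0.5277 -0.3599]
 [ 0.5019 -0.3616]
 [ 0.4748 -0.3629]] 3.2317544891091177 0.05304808944506862
B [[ 0.4535 -0.3713]
 [ 0.4233 -0.3764]
 [ 0.3931 -0.3815]] 9.582911949438499 0.06125475721352806
flangeA [[ 0.5048 -0.337   0.015 ]
 [ 0.5045 -0.3866  0.015 ]] B [[ 0.4238 -0.3518  0.015 ]
 [ 0.4233 -0.4026  0.015 ]]
163   .   .   .   .   .   .   .   .   .   .   .   .   .   .   .   .   .   .   .   .   .   .   .   .   .   .   .   .   .   .   .   .   .   .   .   .   .   .   .   .   .   .   .   .   .   .   .   .   .   .   .   .   .   .   .   .   .   .   .   .   .   .   .   .   .   .   .
165   .   .   .   .   .   .   .   .   .   .   .   .   .   .   .   .   .   .   .   .   .   .   .   .   .   .   .   .   .   .   .   .   .   .   .   .   .   .   .   .   .   .   .   .   .   .   .   .   .   .   .   .   .   .   .   .   .   .   .   .   .   .   .   .   .   .   .
167   .   .   .   .   .   .   .   . 107 109 109 108 108 108 109 108 108 107 107 106 109 109 110 112 107 102  99  97   .   .   .   .   .   .   .   .   .   .   .   .   . 103 103   . 100 101  99   .   .   .   .   .   .   .   .   .   .   .   .
[... 2596 characters left out ...]
  65  71  64  45   .   .   .   .  52  51  48  45  47  49  46  49  52  54  52  52  54  56  58  60  61  61  60  66  68  70  71  71  72  68  68  64  48   .   .
189   .   .   .   .   .   .   .   .   .   .   .   .   .   .   .   .   .   .   .   .   .   .   .   .   .   .   .   .   .   .   .   .   .   .   .   .   .   .   .   .   .   .   .   .   .   .   .   .   .   .   .   .   .   .   .   .   .   .   .   .   .   .   .   .   .   .   .
191   .   .   .   .   .   .   .   .   .   .   .   .   .   .   .   .   .   .   .   .   .   .   .   .   .   .   .   .   .   .   .   .   .   .   .   .   .   .   .   .   .   .   .   .   .   .   .   .   .   .   .   .   .   .   .   .   .   .   .   .   .   .   .   .   .   .   .
```

>>> play_rows(
  moves="0 0 0 0 0 0.06 1; 0.02 0 0 0 0 0.12 1; 0.05 -0.01 0.01 0 0 0.18 1; 0.08 -0.03 0.02 0 0 0.24 1; 0.1 -0.05 0.04 0 0 0.28 1; 0.11 -0.07 0.05 0 0 0.28 1; 0.12 -0.09 0.06 0 0 0.28 1; 0.12 -0.1 0.06 0 0 0.28 1; 0.12 -0.1 0.06 0 0 0.28 1; 0.12 -0.1 0.06 0 0 0.28 1",
)

```text
time_s: 0.93
tcp_pos: [0.3124, -0.4687, 0.3456]
eef_rot: [3.136, 0.148, 0.0]
ft_force: [0.5, -1.5, 0.3]
grip_width: 1.0
gripper_force: 0.0
```

```bash
cat >> h.py <<'E'
def go(x,y,z,deg,frm=None):
    "tool-axis shift and turn from the pose now to a target (world, heading of tool x in deg)"
    s=monitor.state(); M=R.from_rotvec(s['eef_rot']); p=s['tcp_pos']
    T=R.from_euler('z',deg,degrees=True)*R.from_rotvec([np.pi,0,0])
    print('shift',np.round(M.inv().apply(np.array([x,y,z])-p),4),'turn',np.round((M.inv()*T).as_rotvec(),4),'at',np.round(p,4),'t',round(s['time_s'],2))
E
python3 -c "
from h import *
go(.4233,-.3764,.30,9.6)"
```

```text
shift [ 0.1191 -0.0816  0.0454] turn [ 0.0019 -0.     -0.0735] at [ 0.3124 -0.4687  0.3456] t 0.93
```

>>> play_rows(
  moves="0.02 -0.015 0.005 0 0 -0.02 1; 0.045 -0.03 0.01 0 0 -0.04 1; 0.07 -0.045 0.02 0 0 -0.06 1; 0.09 -0.06 0.03 0 0 -0.073 1; 0.11 -0.075 0.04 0 0 -0.073 1; 0.119 -0.082 0.045 0 0 -0.073 1; 0.119 -0.082 0.045 0 0 -0.073 1; 0.119 -0.082 0.045 0 0 -0.073 1; 0.119 -0.082 0.045 0 0 -0.073 1; 0.119 -0.082 0.045 0 0 -0.073 1",
)

```text
time_s: 1.77
tcp_pos: [0.4223, -0.3772, 0.3006]
eef_rot: [3.129, 0.257, 0.0]
ft_force: [0.6, 0.1, -0.1]
grip_width: 1.002
gripper_force: 0.0
```

Run:
```python
from h import *
np.set_printoptions(precision=4,suppress=True)
go(.4233,-.3764,.203,9.6)
s=monitor.state();M=R.from_rotvec(s['eef_rot']).as_matrix()
P=[s['tcp_pos']+M@[0,a,.182] for a in(-.0435,.0435)]
o=[]
for n in('top','side'):
    im=grab(n,n+'1.png'); uv=proj(n,P); print(n,uv)
    u,v=uv.mean(0).astype(int); c=cv2.cvtColor(im[max(v-45,0):v+45,u-60:u+60],cv2.COLOR_RGB2BGR); c=cv2.resize(c,None,fx=3.3,fy=3.3,interpolation=cv2.INTER_CUBIC)
    for q in uv: cv2.drawMarker(c,tuple(int(x) for x in (q-[u-60,v-45]+.5)*3.3),(0,0,255),0,8,1)
    o.append(c)
cv2.imwrite('pics/tips.png',np.hstack(o))
```

```text
shift [ 0.0011 -0.0008  0.0976] turn [ 0.0018  0.     -0.0034] at [ 0.4223 -0.3772  0.3006] t 1.77
top [[412.6138 267.1813]
 [444.4844 261.5661]]
side [[387.3613 157.6897]
 [386.2912 134.2798]]
```

View pics/tips.png

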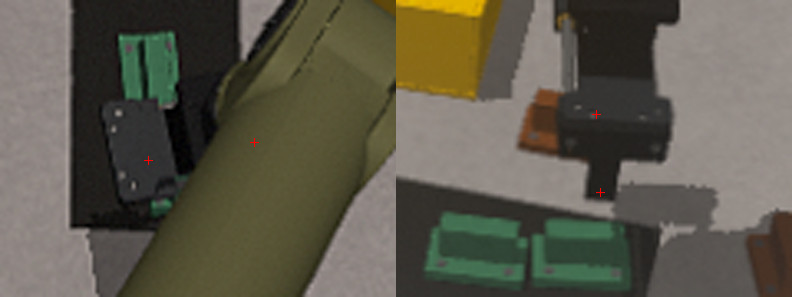

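The side crop shows the left fingertip about 2 px from where it is predicted, and the arm covers the top view. The gripper opens wide enough to absorb the disagreement, and the closed grip will measure y exactly.

>>> play_rows(
  moves="0.001 0 0.02 0 0 0 1; 0.001 0 0.04 0 0 0 1; 0.001 0 0.06 0 0 0 1; 0.001 0 0.075 0 0 0 1; 0.001 0 0.088 0 0 0 1; 0.001 0 0.094 0 0 0 1; 0.001 0 0.097 0 0 0 1; 0.001 0 0.097 0 0 0 1; 0.001 0 0.097 0 0 0 1; 0.001 0 0.097 0 0 0 1",
)

```text
time_s: 2.7
tcp_pos: [0.4251, -0.3752, 0.2038]
eef_rot: [3.129, 0.263, 0.002]
ft_force: [0.2, -0.9, 0.2]
grip_width: 0.998
gripper_force: 0.0
```

>>> play_rows(
  moves="0 0 0 0 0 0 0.6; 0 0 0 0 0 0 0.45; 0 0 0 0 0 0 0.35; 0 0 0 0 0 0 0.28; 0 0 0 0 0 0 0.24; 0 0 0 0 0 0 0.22; 0 0 0 0 0 0 0.2; 0 0 0 0 0 0 0.18; 0 0 0 0 0 0 0.15; 0 0 0 0 0 0 0.15",
  newtons=5,
)

```text
time_s: 3.53
tcp_pos: [0.4247, -0.3748, 0.2027]
eef_rot: [-3.131, -0.263, 0.0]
ft_force: [0.1, 0.6, 0.3]
grip_width: 0.33
gripper_force: 0.0
```

Run:
```python
from h import *
im=grab('side','side2.png'); c=cv2.resize(im[110:215,320:440,::-1],None,fx=4,fy=4,interpolation=cv2.INTER_CUBIC); cv2.imwrite('pics/c2.png',c)
print(monitor.state()['tcp_pos'],monitor.state()['grip_width'],monitor.state()['gripper_force'])
for c in blobs(mask(im,(65,60,40),(95,255,255))): print(c.mean(0),c.min(0),c.max(0))
```

```text
[ 0.42469714 -0.374829    0.20274266] 0.2822930588179829 0.0
[351.41758242 176.92307692] [336 165] [366 188]
[380.47959184 182.79591837] [368 172] [397 188]
```

View pics/c2.png

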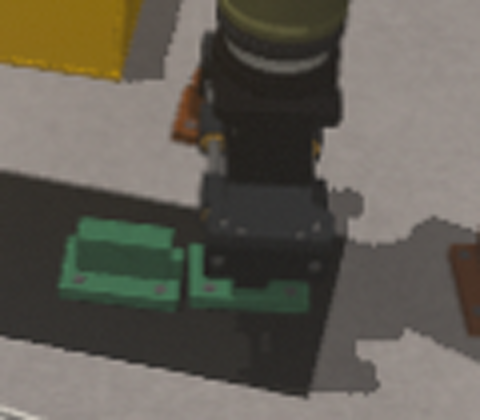

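>>> play_rows(
  moves="0 0 0 0 0 0 0.15; 0 0 0 0 0 0 0.15; 0 0 0 0 0 0 0.15; 0 0 0 0 0 0 0.15; 0 0 0 0 0 0 0.15; 0 0 0 0 0 0 0.15; 0 0 0 0 0 0 0.1; 0 0 0 0 0 0 0.1; 0 0 0 0 0 0 0.1; 0 0 0 0 0 0 0.1",
  newtons=20,
)

```text
time_s: 4.42
tcp_pos: [0.4247, -0.3748, 0.2027]
eef_rot: [-3.131, -0.263, 0.0]
ft_force: [0.6, 0.7, -0.1]
grip_width: 0.234
gripper_force: 20.0
```

Run:
```python
from h import *
np.set_printoptions(precision=4,suppress=True)
s=monitor.state();print(s['tcp_pos'],s['grip_width'],s['gripper_force'],s['ft_force'])
im=grab('side')
h=cv2.cvtColor(im,cv2.COLOR_RGB2HSV)[...,2];m=mask(im,(65,60,40),(95,255,255))
for r in range(169,191,1): print(r,' '.join('%3d'%v if k else '  .' for v,k in zip(h[r,364:400],m[r,364:400])))
# predicted flange corners if casting centred under tool
M=R.from_rotvec(s['eef_rot']).as_matrix()
for z in(.164+.036,.164+.024): print(proj('side',[s['tcp_pos']+M@[a,b,z] for a,b in((.038,-.025),(-.038,-.025),(-.038,.025),(.038,.025))]))
```

```text
[ 0.4247 -0.3748  0.2027] 0.23376127995893278 19.999634404666722 [ 0.6305  0.7086 -0.1114]
169   .   .   .   .   .   .   .   .   .   .   .   .   .   .   .   .   .   .   .   .   .   .   .   .   .   .   .   .   .   .   .   .   .   .   .   .
170   .   .   .   .   .   .   .   .   .   .   .   .   .   .   .   .   .   .   .   .   .   .   .   .   .   .   .   .   .   .   .   .   .   .   .   .
171   .   .   .   .   .   .   .   .   .   .   .   .   .   .   .   .   .   .   .   .   .   .   .   .   .   .   .   .   .   .   .   .   .   .   .   .
172   .   .   .   . 113 112  87  41   .   .   .   .   .   .   .   .   .   .   .   .   .   .   .   .   .   .   .   .   .   .   .   .   .   .   .   .
173 112  96  58   . 115 110  87  42   .   .   .   .   .   .   .   .   .   .   .   .   .   .   .   .   .   .   .   .   .   .   .   .   .   .   .   .
174 112  92  53   . 112 110  85  38   .   .   .   .   .   .   .   .   .   .   .   .   .   .   .   .   .   .   .   .   .   .   .   .   .   .   .   .
175  81  67  45   . 110 108  84  36   .   .   .   .   .   .   .   .   .   .   .   .   .   .   .   .   .   .   .   .   .  
[... 1716 characters left out ...]
50  49  52  52  52  54  56  60  62  60  61  60  66  69  69  70  71  67  62  46   .   .
188  48   .   .   .   .   .   .   .   .   .   .   .   .   .   .   .   .   .   .   .   .   .   .  41  45  44  45  47  48  48  48  49  44  42   .   .
189   .   .   .   .   .   .   .   .   .   .   .   .   .   .   .   .   .   .   .   .   .   .   .   .   .   .   .   .   .   .   .   .   .   .   .   .
190   .   .   .   .   .   .   .   .   .   .   .   .   .   .   .   .   .   .   .   .   .   .   .   .   .   .   .   .   .   .   .   .   .   .   .   .
[[366.5847 186.4527]
 [396.2892 187.9281]
 [395.4759 174.4034]
 [366.4013 172.9434]]
[[366.9581 183.0863]
 [396.8316 184.5755]
 [395.998  171.0505]
 [366.763  169.5772]]
```

The grip holds at width 0.234 (20 mm). The side view agrees with the tool to within about 1 px here. Next I'll lift and carry this casting to above the right-hand pad.

>>> play_rows(
  moves="0 0 -0.01 0 0 0 0.1; 0 0 -0.03 0 0 0 0.1; 0 0 -0.06 0 0 0 0.1; 0 0 -0.085 0 0 0 0.1; 0.01 -0.02 -0.09 0 0 0.03 0.1; 0.03 -0.045 -0.09 0 0 0.08 0.1; 0.05 -0.075 -0.09 0 0 0.14 0.1; 0.07 -0.105 -0.09 0 0 0.2 0.1; 0.09 -0.135 -0.09 0 0 0.26 0.1; 0.11 -0.165 -0.09 0 0 0.3 0.1",
)

```text
time_s: 5.3
tcp_pos: [0.5057, -0.1923, 0.2933]
eef_rot: [3.134, -0.213, 0.0]
ft_force: [0.5, 0.0, -3.0]
grip_width: 0.229
gripper_force: 20.0
```

```bash
python3 -c "
from h import *
go(.5337,-.114,.268,-9.6)"
```

```text
shift [ 0.0171 -0.0814  0.0252] turn [ 0.0005 -0.0002  0.032 ] at [ 0.5057 -0.1923  0.2933] t 5.3
```

>>> play_rows(
  moves="0.004 -0.02 0.003 0 0 0.01 0.1; 0.009 -0.04 0.008 0 0 0.02 0.1; 0.013 -0.06 0.013 0 0 0.032 0.1; 0.016 -0.075 0.018 0 0 0.032 0.1; 0.017 -0.081 0.022 0 0 0.032 0.1; 0.017 -0.081 0.025 0 0 0.032 0.1; 0.017 -0.081 0.025 0 0 0.032 0.1; 0.017 -0.081 0.025 0 0 0.032 0.1; 0.017 -0.081 0.025 0 0 0.032 0.1; 0.017 -0.081 0.025 0 0 0.032 0.1",
)

```text
time_s: 6.13
tcp_pos: [0.533, -0.117, 0.2681]
eef_rot: [3.13, -0.261, 0.001]
ft_force: [0.7, 0.2, -3.6]
grip_width: 0.226
gripper_force: 20.0
```

```bash
cat >> h.py <<'E'
def crop(im,u,v,w,h,f,k):
    cv2.imwrite('pics/'+f,cv2.resize(im[v-h:v+h,u-w:u+w,::-1],None,fx=k,fy=k,interpolation=cv2.INTER_CUBIC))
def held(n,zo=.036):  # where flange-bottom corners should appear for a casting centred in the grip
    s=monitor.state();M=R.from_rotvec(s['eef_rot']).as_matrix()
    return proj(n,[s['tcp_pos']+M@[a,b,.164+zo] for a,b in((.038,-.025),(-.038,-.025),(-.038,.025),(.038,.025))])
E
python3 - <<'E'
from h import *
np.set_printoptions(precision=4,suppress=True)
s=monitor.state();print(s['tcp_pos'],s['eef_rot'])
for n in('side','top'):
    im=grab(n,n+'3.png');print(n,held(n).round(1))
    for c in blobs(mask(im,(65,60,40),(95,255,255))): print('green',c.mean(0),c.min(0),c.max(0))
    for c in blobs(mask(im,(100,120,60),(125,255,255))): print('blue',c.mean(0),rect(n,c,.05))
    if n=='side': crop(im,310,240,90,70,'c3.png',4)
E
```

```text
[ 0.533  -0.117   0.2681] [ 3.1301 -0.2607  0.0007]
side [[299.7 232.7]
 [331.6 242.8]
 [339.5 227. ]
 [308.2 217.3]]
green [323.7664 232.6636] [302 220] [339 242]
green [357.8143 178.2571] [347 167] [366 188]
blue [276.0879 250.6923] [617.2 -51.8  78.9  53.5  80.2]
blue [293.198 284.901] [558.9  31.3  78.9  52.9  -9.5]
blue [315.9865 242.4189] [537.3 -94.1  77.9  21.2  -9.8]
top [[322.1 213.3]
 [317.8 239.8]
 [335.7 242.6]
 [339.9 216.1]]
green [414.8211 242.9579] [405 230] [424 256]
blue [278.8333 220.9762] [557.9  23.3  78.3  52.2  -9.4]
blue [302.8592 198.1972] [622.7 -44.7  51.   50.   89.7]
```

View pics/c3.png

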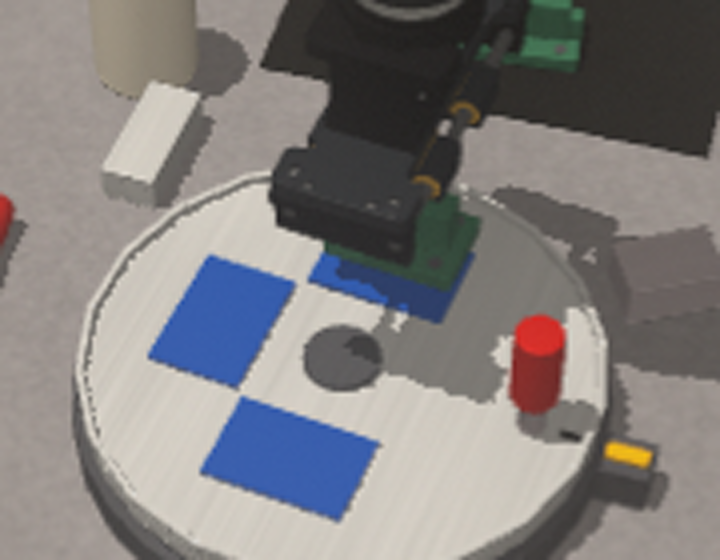

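The side view shows the held casting within about 1 px of where the tool pose predicts, so I trust the side camera: pad3 at (0.534,-0.110), pad1 at (0.559,0.031).

```bash
python3 -c "
from h import *
go(.534,-.110,.2505,-9.7)"
```

```text
shift [-0.0001 -0.0066  0.0175] turn [ 0.0004 -0.0005  0.0039] at [ 0.533  -0.1165  0.268 ] t 6.23
```

>>> play_rows(
  moves="0 -0.003 0 0 0 0 0.1; 0 -0.0066 0 0 0 0 0.1; 0 -0.0066 0.004 0 0 0 0.1; 0 -0.0066 0.008 0 0 0 0.1; 0 -0.0066 0.012 0 0 0 0.1; 0 -0.0066 0.015 0 0 0 0.1; 0 -0.0066 0.017 0 0 0 0.1; 0 -0.0066 0.018 0 0 0 0.1; 0 -0.0066 0.018 0 0 0 0.1; 0 -0.0066 0.018 0 0 0 0.1",
)

```text
time_s: 7.07
tcp_pos: [0.5343, -0.1093, 0.2498]
eef_rot: [3.131, -0.258, 0.001]
ft_force: [0.5, -0.4, -1.8]
grip_width: 0.228
gripper_force: 20.0
```

Run:
```python
from h import *
np.set_printoptions(precision=4,suppress=True)
go(.534,-.110,.2497,-9.7);print(monitor.state()['ft_force'])
im=grab('side');print(held('side').round(1),proj('side',[.534,-.11,.05]))
crop(im,315,235,50,37,'c4.png',7.5)
```

```text
shift [-0.0001  0.0007  0.0001] turn [ 0.0001 -0.0004  0.005 ] at [ 0.5343 -0.1093  0.2498] t 7.07
[ 0.4642 -0.395  -1.8446]
[[298.4 240.4]
 [330.1 250.5]
 [338.  234.7]
 [306.9 225. ]] [[318.477  237.2769]]
```

View pics/c4.png

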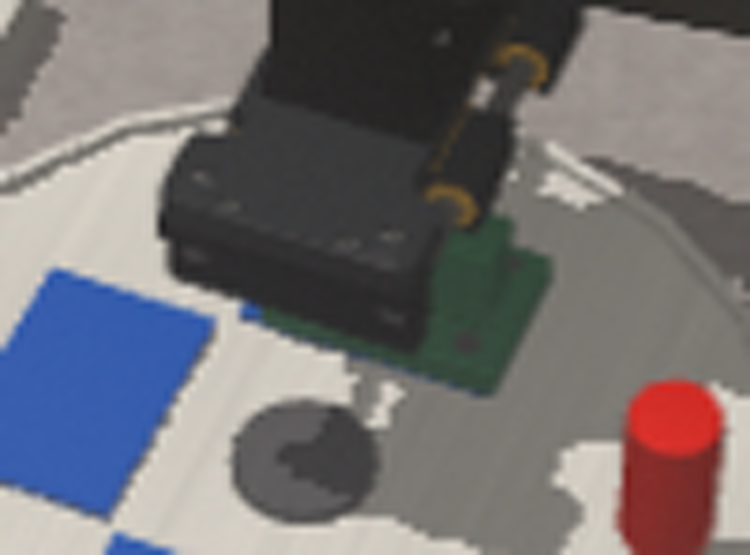

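Seated on the pad; the crop shows a blue strip on the left, from about (240,312), wider than it should be, so the casting needs about 3 mm along +x. I'll lift slightly, shift, set it down and release.

>>> play_rows(
  moves="0 0 -0.002 0 0 0 0.1; 0.0015 0 -0.002 0 0 0.003 0.1; 0.003 0 -0.002 0 0 0.005 0.1; 0.003 0 -0.001 0 0 0.005 0.1; 0.003 0 0 0 0 0.005 0.1; 0.003 0 0 0 0 0.005 0.1; 0.003 0 0 0 0 0.005 0.4; 0.003 0 0 0 0 0.005 0.6; 0.003 0 0 0 0 0.005 0.7; 0.003 0 0 0 0 0.005 0.8",
)

```text
time_s: 7.95
tcp_pos: [0.5373, -0.1097, 0.25]
eef_rot: [3.13, -0.265, 0.001]
ft_force: [0.3, 0.1, 0.0]
grip_width: 0.445
gripper_force: 0.0
```

>>> play_rows(
  moves="0 0 0 0 0 0 0.8; 0 0 0 0 0 0 0.8; 0 0 -0.01 0 0 0 0.8; 0 0 -0.03 0 0 0 0.9; 0 0 -0.06 0 0 0 1; 0 0.03 -0.08 0 0 0 1; 0 0.07 -0.08 0 0 -0.05 1; 0 0.11 -0.08 0 0 -0.1 1; 0 0.15 -0.08 0 0 -0.15 1; 0 0.19 -0.08 0 0 -0.2 1",
)

```text
time_s: 8.78
tcp_pos: [0.5047, -0.2987, 0.3311]
eef_rot: [3.14, 0.053, 0.002]
ft_force: [1.0, 0.3, -0.7]
grip_width: 0.995
gripper_force: 0.0
```

```bash
cat >> h.py <<'E'
def report(n='side'):
    im=grab(n)
    for nm,lo,hi,z in[('blue',(100,120,60),(125,255,255),.05),('green',(65,60,40),(95,255,255),.05),('red',(0,190,90),(4,255,255),.124),('orange',(7,200,120),(16,255,255),.1)]:
        for c in blobs(mask(im,lo,hi),15):
            m=c.mean(0).round(1)
            if 120<m[0]<450 and 110<m[1]<400: print(nm,m,rect(n,c,z),'box',c.min(0),c.max(0))
    return im
E
python3 - <<'E'
from h import *
np.set_printoptions(precision=4,suppress=True)
go(.503,-.358,.29,4)
im=report(); crop(im,315,235,50,37,'c5.png',7.5)
E
```

```text
shift [-0.0037  0.0592  0.0412] turn [ 0.0012 -0.0012 -0.036 ] at [ 0.5047 -0.2987  0.3311] t 8.78
blue [276.  250.7] [617.4 -51.7  78.5  53.1  80.5] box [259 235] [293 266]
blue [293.4 285. ] [558.8  31.3  78.6  52.7  -9.5] box [272 271] [314 299]
green [318.2 235.6] [ 535.4 -117.7   77.5   63.7   -9.5] box [300 221] [333 249]
green [351.5 177.4] [ 497.  -322.3   73.6   73.1  -86.7] box [336 167] [366 188]
red [212.3 235.3] [740.9  -4.4  85.5  14.2  89.6] box [204 220] [221 250]
red [253.8 142.6] [ 738.  -307.8   26.4   24.3  -74. ] box [249 139] [259 146]
red [355.5 254.3] [438.9 -21.3  22.7  21.1  13. ] box [350 250] [361 258]
orange [331.9 330.7] [451.5 155.   29.7  17.1  85.9] box [326 324] [338 337]
```

View pics/c5.png

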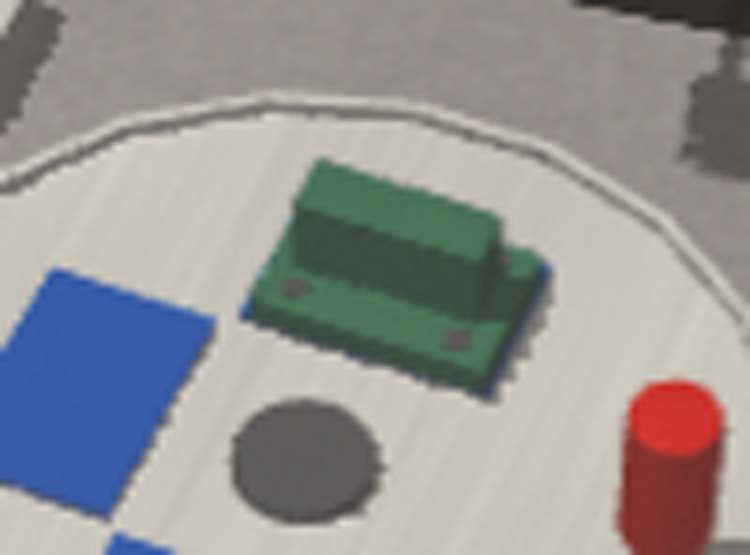

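Run:
```python
from h import *
np.set_printoptions(precision=1,suppress=True)
for h in(3,5,7):
    a=np.radians(h);Q=np.array([[np.cos(a),-np.sin(a)],[np.sin(a),np.cos(a)]])
    for nm,L,W,z in(('fl',.038,.025,.015),('rib',.03,.01,.045)):
        P=[np.r_[Q@[x,y]+[.503,-.36],z] for x,y in((L,W),(-L,W),(-L,-W),(L,-W))];print(h,nm,proj('side',P).ravel())
im=grab('side');h=cv2.cvtColor(im,cv2.COLOR_RGB2HSV)[...,2];m=mask(im,(65,60,40),(95,255,255))
for r in range(165,190,1): print(r,' '.join('%3d'%v if k else '  .' for v,k in zip(h[r,333:369],m[r,333:369])))
```

```text
3 fl [334.5 180.6 364.3 184.5 366.4 171.1 337.2 167.4]
3 rib [339.  168.4 362.7 171.4 363.5 166.  340.1 163.1]
5 fl [334.8 181.  364.7 184.1 366.1 170.7 336.9 167.7]
5 rib [339.1 168.7 362.9 171.1 363.4 165.8 339.9 163.3]
7 fl [335.1 181.4 365.1 183.8 365.8 170.3 336.5 168. ]
7 rib [339.2 169.  363.  170.9 363.3 165.5 339.7 163.6]
165   .   .   .   .   .   .   .   .   . 107 103 101   .   .   .   .   .   .   .   .   .   .   .   .   .   .   .   .   .   .   .   .   .   .   .   .
166   .   .   .   .   .   .   .   . 111 111 111 110 110 111 112 111 107 105 102 101   .   .   .   .   .   .   .   .   .   .   .   .   .   .   .   .
167   .   .   .   .   .   .   .   . 111 111 110 111 110 111 112 112 110 110 108 110 112 113 113 114 109 105 103 100   .   .   .   .   .   .   .   .
168   .   .   .   .   .   .   . 111 112 111 111 111 110 110 111 111 110 110 110 110 112 113 112 113 112 111 111 110  94  66  55   .   .   .   .   .
169   .   .   .   .   .   .   .  96 104 108 112 113 113 110 111 112 111 111 111 111 113 114 114 112 111 111 112 112 108  87  52   .   .   .   .   .
170   .   .   .   .   . 103
[... 2232 characters left out ...]
  52  59  59  63  71  71  68  69  68  68  68  70  70  72  72  74  74  74  73  73  76  68  53  40   .   .   .
186   .   .   .   .   .   .   .   .   .   .   .   .   .  49  49  46  47  51  55  60  61  69  70  69  69  69  69  70  70  70  64  50   .   .   .   .
187   .   .   .   .   .   .   .   .   .   .   .   .   .   .   .   .   .   .   .   .  48  46  45  50  51  53  55  62  64  70  64  45   .   .   .   .
188   .   .   .   .   .   .   .   .   .   .   .   .   .   .   .   .   .   .   .   .   .   .   .   .   .   .   .   .  49  52  50  45   .   .   .   .
189   .   .   .   .   .   .   .   .   .   .   .   .   .   .   .   .   .   .   .   .   .   .   .   .   .   .   .   .   .   .   .   .   .   .   .   .
```

>>> play_rows(
  moves="0 0.015 0 0 0 -0.02 1; -0.001 0.03 0 0 0 -0.036 1; -0.003 0.045 0.01 0 0 -0.04 1; -0.003 0.057 0.02 0 0 -0.04 1; -0.003 0.06 0.03 0 0 -0.04 1; -0.003 0.06 0.04 0 0 -0.04 1; -0.003 0.06 0.04 0 0 -0.04 1; -0.003 0.06 0.04 0 0 -0.04 1; -0.003 0.06 0.04 0 0 -0.04 1; -0.003 0.06 0.04 0 0 -0.04 1",
)

```text
time_s: 9.72
tcp_pos: [0.5045, -0.3564, 0.2904]
eef_rot: [3.139, 0.113, 0.001]
ft_force: [-0.0, -0.6, -0.4]
grip_width: 0.997
gripper_force: 0.0
```

>>> play_rows(
  moves="-0.003 0 0.01 0 0 -0.005 1; -0.003 0 0.03 0 0 -0.005 1; -0.003 0 0.05 0 0 -0.005 1; -0.003 0 0.068 0 0 -0.005 1; -0.003 0 0.08 0 0 -0.005 0.8; -0.003 0 0.086 0 0 -0.005 0.6; -0.003 0 0.0877 0 0 -0.005 0.5; -0.003 0 0.0877 0 0 -0.005 0.4; -0.003 0 0.0877 0 0 -0.005 0.3; -0.003 0 0.0877 0 0 -0.005 0.2",
  newtons=8,
)

```text
time_s: 10.55
tcp_pos: [0.5015, -0.3576, 0.2033]
eef_rot: [3.138, 0.119, 0.003]
ft_force: [-0.6, -0.5, -0.2]
grip_width: 0.629
gripper_force: 0.0
```

>>> play_rows(
  moves="0 0 0 0 0 0 0.1; 0 0 0 0 0 0 0.1; 0 0 0 0 0 0 0.1; 0 0 0 0 0 0 0.1; 0 0 0 0 0 0 0.1; 0 0 0 0 0 0 0.1; 0 0 0 0 0 0 0.1; 0 0 0 0 0 0 0.1; 0 0 0 0 0 0 0.1; 0 0 0 0 0 0 0.1",
  newtons=20,
)

```text
time_s: 11.38
tcp_pos: [0.501, -0.3577, 0.2022]
eef_rot: [3.139, 0.119, 0.001]
ft_force: [-0.1, -1.8, 0.9]
grip_width: 0.231
gripper_force: 20.0
```

Run:
```python
from h import *
np.set_printoptions(precision=1,suppress=True)
im=report();print(held('side',.036).ravel(),held('side',.024).ravel(),monitor.state()['grip_width'])
h=cv2.cvtColor(im,cv2.COLOR_RGB2HSV)[...,2];m=mask(im,(65,60,40),(95,255,255))
for r in range(173,190,1): print(r,' '.join('%3d'%v if k else '  .' for v,k in zip(h[r,333:369],m[r,333:369])))
go(.5619,.031,.33,-9.7)
```

```text
blue [276.1 250.7] [617.2 -51.7  78.5  53.5  80.5] box [259 235] [293 266]
blue [293.4 285. ] [558.8  31.3  78.6  52.7  -9.5] box [272 271] [314 299]
green [318.1 235.6] [ 535.8 -117.7   75.9   64.7   -8.6] box [300 221] [332 249]
green [349.9 183.8] [ 495.2 -295.7   70.7   23.5    3.7] box [336 179] [364 188]
red [212.2 235.3] [741.   -4.4  85.5  14.   89.6] box [204 220] [221 250]
red [253.8 142.6] [ 738.1 -307.7   26.    24.8  -77.2] box [249 139] [259 146]
red [355.5 254.3] [438.9 -21.3  22.7  21.1  13. ] box [350 250] [361 258]
orange [332. 331.] [451.5 155.   29.7  17.1  85.9] box [326 324] [338 338]
[335.1 185.2 364.8 188.6 366.4 175.1 337.3 171.9] [335.3 181.8 365.1 185.2 366.8 171.7 337.5 168.5] 0.22995304354437687
173   .   .   .   .   .   .   .   .   .   .   .   .   .   .   .   .   .   .   .   .   .   .   .   .   .   .   .   .   .   .   .   .   .   .   .   .
174   .   .   .   .   .   .   .   .   .   .   .   .   .   .   .   .   .   .   .   .   .   .   .   .   .   .   .   .   .   .   .   .   .   .   .   .
175   .   .   .   .   .   .   .   .   .   .   .   .   .   .   .   .   
[... 1522 characters left out ...]
 72  72  74  76  63   .   .   .   .
186   .   .   .   .   .   .   .   .  51  47  45  50  52  58  59  63  70  69  68  67  67  66  66  68  69  68  66  68  68  68  68  58   .   .   .   .
187   .   .   .   .   .   .   .   .   .   .   .   .   .   .   .   .   .  43  43  45  50  53  59  59  63  70  70  66  67  67  64  50   .   .   .   .
188   .   .   .   .   .   .   .   .   .   .   .   .   .   .   .   .   .   .   .   .   .   .   .   .   .   .  41  42  46  50  49  42   .   .   .   .
189   .   .   .   .   .   .   .   .   .   .   .   .   .   .   .   .   .   .   .   .   .   .   .   .   .   .   .   .   .   .   .   .   .   .   .   .
shift [ 0.1 -0.4 -0.1] turn [ 0.  -0.   0.2] at [ 0.5 -0.4  0.2] t 11.43
```

>>> play_rows(
  moves="0 0 -0.01 0 0 0 0.1; 0 0 -0.04 0 0 0 0.1; 0 0 -0.075 0 0 0 0.1; 0 0 -0.11 0 0 0 0.1; 0.005 -0.02 -0.13 0 0 0.02 0.1; 0.012 -0.05 -0.13 0 0 0.06 0.1; 0.02 -0.085 -0.13 0 0 0.1 0.1; 0.028 -0.12 -0.13 0 0 0.14 0.1; 0.036 -0.155 -0.13 0 0 0.18 0.1; 0.044 -0.19 -0.13 0 0 0.22 0.1",
)

```text
time_s: 12.27
tcp_pos: [0.5299, -0.1621, 0.332]
eef_rot: [-3.133, 0.229, 0.003]
ft_force: [1.2, -1.0, -3.4]
grip_width: 0.228
gripper_force: 20.0
```

>>> play_rows(
  moves="0.003 -0.035 0 0 0 0.02 0.1; 0.006 -0.07 0 0 0 0.025 0.1; 0.01 -0.105 0 0 0 0.025 0.1; 0.013 -0.14 0 0 0 0.025 0.1; 0.016 -0.17 0 0 0 0.025 0.1; 0.018 -0.188 0 0 0 0.025 0.1; 0.018 -0.194 0.01 0 0 0.025 0.1; 0.018 -0.194 0.03 0 0 0.025 0.1; 0.018 -0.194 0.05 0 0 0.025 0.1; 0.018 -0.194 0.06 0 0 0.025 0.1",
)

```text
time_s: 13.1
tcp_pos: [0.5744, 0.0237, 0.2686]
eef_rot: [3.129, -0.267, -0.009]
ft_force: [-0.3, -0.3, -2.7]
grip_width: 0.228
gripper_force: 20.0
```

>>> play_rows(
  moves="0 0 0 0 0 0 0.1; 0 0 0 0 0 0 0.1; 0 0 0 0 0 0 0.1; 0 0 0 0 0 0 0.1; 0 0 0 0 0 0 0.1; 0 0 0 0 0 0 0.1; 0 0 0 0 0 0 0.1; 0 0 0 0 0 0 0.1; 0 0 0 0 0 0 0.1; 0 0 0 0 0 0 0.1",
)

```text
time_s: 13.93
tcp_pos: [0.5762, 0.0249, 0.2721]
eef_rot: [3.13, -0.265, 0.0]
ft_force: [-0.6, -0.4, -3.3]
grip_width: 0.229
gripper_force: 20.0
```

Run:
```python
from h import *
np.set_printoptions(precision=4,suppress=True)
go(.5595,.031,.2497,-9.7);im=report()
```

```text
shift [-0.0175 -0.0032  0.0224] turn [ 0.0001 -0.0001  0.0002] at [0.5762 0.0249 0.2721] t 13.93
blue [294.6 288.8] [558.9  31.1  77.4  52.   -8.9] box [272 278] [314 299]
green [296.  276.3] [559.1   8.3  62.9  32.9  86.3] box [287 265] [305 289]
green [323.7 236.9] [ 525.4 -114.9   66.4   59.    80.5] box [309 224] [337 250]
red [212.5 235.2] [740.5  -4.4  85.5  15.5  88.9] box [204 220] [221 250]
red [250.5 142.8] [ 745.7 -304.1   22.4    7.3  -73.5] box [249 140] [252 146]
orange [332.1 331. ] [451.3 155.3  31.2  17.7  85.4] box [326 324] [338 338]
```

Casting B seems to have been knocked: its right edge moved from 332 to 337 px. I'll set this one down first, then look.

>>> play_rows(
  moves="-0.006 -0.001 0 0 0 0 0.1; -0.012 -0.002 0 0 0 0 0.1; -0.0175 -0.0032 0.002 0 0 0 0.1; -0.0175 -0.0032 0.007 0 0 0 0.1; -0.0175 -0.0032 0.012 0 0 0 0.1; -0.0175 -0.0032 0.017 0 0 0 0.1; -0.0175 -0.0032 0.02 0 0 0 0.1; -0.0175 -0.0032 0.0205 0 0 0 0.1; -0.0175 -0.0032 0.0205 0 0 0 0.1; -0.0175 -0.0032 0.0205 0 0 0 0.1",
)

```text
time_s: 14.82
tcp_pos: [0.5596, 0.031, 0.2515]
eef_rot: [-3.13, 0.266, -0.0]
ft_force: [-0.4, -0.2, -2.0]
grip_width: 0.227
gripper_force: 20.0
```

Run:
```python
from h import *
np.set_printoptions(precision=4,suppress=True)
go(.5595,.031,.2497,-9.7);im=report();print(held('side').round(1))
crop(im,310,260,66,50,'c6.png',6)
```

```text
shift [-0.0001  0.      0.0018] turn [-0. -0.  0.] at [0.5596 0.031  0.2515] t 14.82
blue [265.7 253.8] [635.9 -38.9  48.9  20.4  81.2] box [259 245] [271 262]
green [303.7 285.8] [537.5  29.9  59.4  29.4  80.6] box [295 275] [312 298]
green [328.1 238.3] [ 512.7 -112.5   65.7   33.2   80.5] box [318 227] [337 250]
red [212.4 235.4] [740.6  -4.7  85.   15.   89.8] box [204 220] [221 250]
red [217.8 399. ] [614.8 351.   31.8   3.4 -89.9] box [215 391] [221 407]
red [253.8 142.6] [ 738.  -307.8   26.6   24.3  -74. ] box [249 139] [259 146]
orange [332.1 331. ] [451.1 155.3  31.1  18.5  84. ] box [326 324] [338 338]
[[271.2 287.3]
 [304.6 298.9]
 [313.6 281. ]
 [280.9 269.9]]
```

View pics/c6.png

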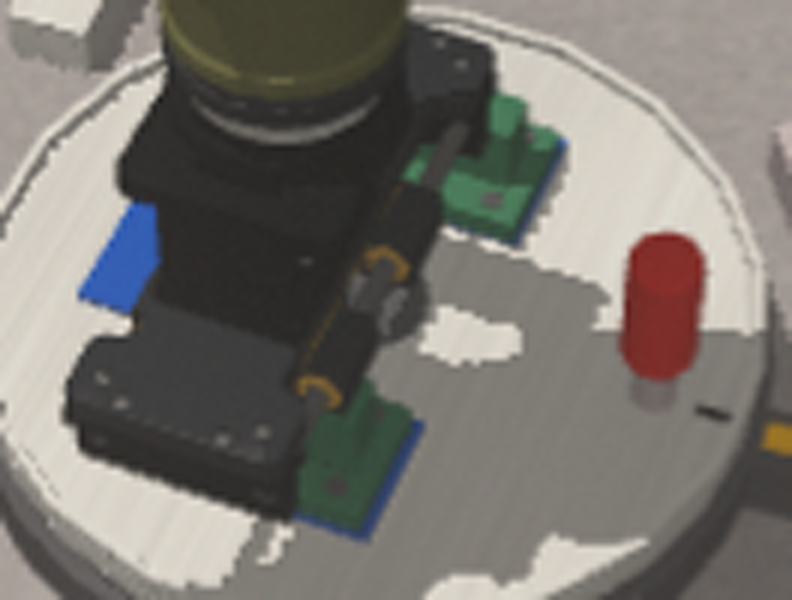

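The crop shows the first casting still square on its pad (the earlier change was shadow and occlusion) and the knob unmoved. Pad1's blue strip on the right is a bit wide, so I'll nudge 1 mm in -x, set down and release.

>>> play_rows(
  moves="-0.001 0 0 0 0 0 0.1; -0.001 0 0.001 0 0 0 0.1; -0.001 0 0.002 0 0 0 0.1; -0.001 0 0.002 0 0 0 0.1; -0.001 0 0.002 0 0 0 0.4; -0.001 0 0.002 0 0 0 0.6; -0.001 0 0.002 0 0 0 0.7; -0.001 0 0.002 0 0 0 0.8; -0.001 0 0.002 0 0 0 0.8; -0.001 0 0.002 0 0 0 0.8",
)

```text
time_s: 15.7
tcp_pos: [0.5586, 0.0312, 0.2497]
eef_rot: [3.13, -0.265, 0.001]
ft_force: [0.5, -0.3, -0.2]
grip_width: 0.598
gripper_force: 0.0
```

>>> play_rows(
  moves="0 0 0 0 0 0 0.8; 0 0 -0.01 0 0 0 0.8; 0 0 -0.03 0 0 0 0.9; 0 0 -0.06 0 0 0 1; 0 0 -0.09 0 0 0 1; -0.02 -0.02 -0.1 0 0 0 1; -0.05 -0.04 -0.1 0 0 0 1; -0.08 -0.06 -0.1 0 0 0 1; -0.11 -0.075 -0.1 0 0 0 1; -0.13 -0.09 -0.1 0 0 0 1",
)

```text
time_s: 16.53
tcp_pos: [0.4431, 0.1436, 0.3503]
eef_rot: [3.13, -0.262, 0.0]
ft_force: [-0.2, 0.9, -0.3]
grip_width: 0.996
gripper_force: 0.0
```

Run:
```python
from h import *
np.set_printoptions(precision=4,suppress=True)
im=report();crop(im,310,265,66,50,'c7.png',6)
it=grab('top')
for c in blobs(mask(it,(7,200,120),(16,255,255)),15): print('orange top',c.mean(0),rect('top',c,.109))
for n,i in(('top',it),('side',im)):
  for c in blobs(mask(i,(18,150,100),(30,255,255)),6):
    print(n,'yellow',c.mean(0),rect(n,c,.026)) 
go(.4515,.155,.30,0)
```

```text
blue [276.1 250.7] [617.1 -51.7  78.6  53.5  80.5] box [259 235] [293 266]
green [294.8 283.2] [559.8  26.5  78.7  60.7  -8.9] box [273 268] [313 298]
green [312.2 234.1] [ 546.7 -118.7   66.7   53.1   82.5] box [300 221] [322 246]
red [212.1 235.5] [741.   -4.7  84.9  14.5  88.8] box [204 220] [220 250]
red [254.  142.5] [ 738.  -307.8   26.4   24.3  -74. ] box [249 139] [259 146]
orange [331.8 333.7] [451.1 162.1  21.2  17.8  12.8] box [326 330] [337 338]
orange top [231.5789 256.3684] [449.1 144.6  16.2  13.6  -0.2]
top yellow [236.1047 154.9767] [764.1 153.9  93.4  92.5 -43.1]
top yellow [298.6667 283.1905] [385.  -31.3  22.4   8.4  -0. ]
top yellow [518.1188 191.5193] [ 633.7 -689.2  205.8  166.    89.9]
side yellow [183.1875 322.7386] [762.7 162.   98.6  91.9   4.8]
side yellow [285.3235 342.    ] [544.6 156.5  39.9   3.5  84.8]
side yellow [328.0636  90.8636] [ 624.9 -688.7  329.1  183.4  -89.5]
side yellow [377.2963 284.2222] [384.8 -28.5  25.4  11.8  -4.6]
shift [ 0.0071 -0.0107  0.0506] turn [ 0.0002 -0.0009 -0.1623] at [0.4427 0.1456 0.3506] t 16.63
```

View pics/c7.png

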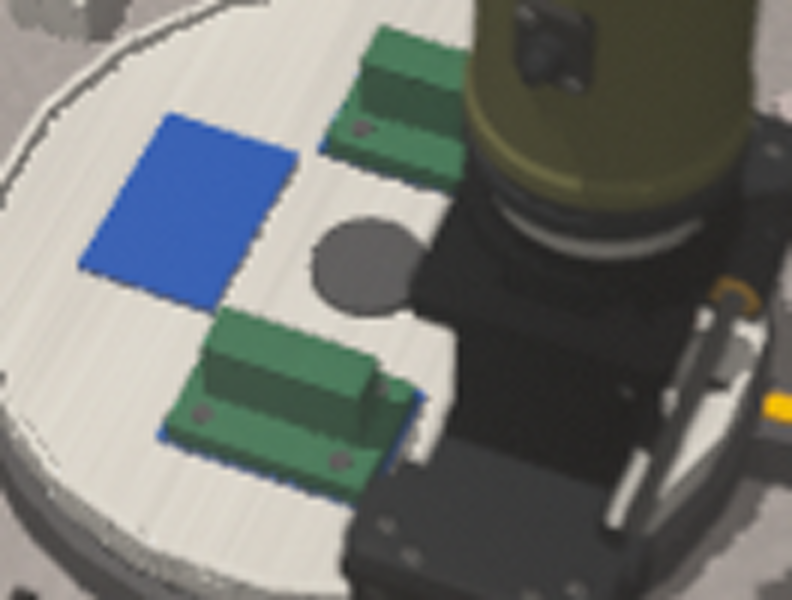

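Both castings sit square on their pads. The station yaw is about -4.5° (the mark lies at bearing 176°), so the table starts at about -0.09 rad. Next, the scan head.

>>> play_rows(
  moves="0.003 -0.005 0 0 0 -0.03 1; 0.007 -0.0105 0.01 0 0 -0.06 1; 0.007 -0.0105 0.03 0 0 -0.09 1; 0.007 -0.0105 0.05 0 0 -0.09 1; 0.007 -0.0105 0.065 0 0 -0.09 1; 0.007 -0.0105 0.08 0 0 -0.09 1; 0.007 -0.0105 0.088 0 0 -0.09 1; 0.007 -0.0105 0.09 0 0 -0.09 0.8; 0.007 -0.0105 0.09 0 0 -0.09 0.7; 0.007 -0.0105 0.09 0 0 -0.09 0.6",
)

```text
time_s: 17.47
tcp_pos: [0.455, 0.1509, 0.2602]
eef_rot: [-3.139, 0.125, -0.002]
ft_force: [0.5, 0.0, 0.3]
grip_width: 0.853
gripper_force: 0.0
```

>>> play_rows(
  moves="0 0 0 0 0 0 0.5; 0 0 0 0 0 0 0.45; 0 0 0 0 0 0 0.4; 0 0 0 0 0 0 0.35; 0 0 0 0 0 0 0.3; 0 0 0 0 0 0 0.25; 0 0 0 0 0 0 0.25; 0 0 0 0 0 0 0.25; 0 0 0 0 0 0 0.25; 0 0 0 0 0 0 0.25",
  newtons=15,
)

```text
time_s: 18.3
tcp_pos: [0.4542, 0.1547, 0.2598]
eef_rot: [-3.132, 0.121, -0.004]
ft_force: [2.5, 11.0, -5.2]
grip_width: 0.365
gripper_force: 15.1
```

Run:
```python
from h import *
s=monitor.state();print(s['tcp_pos'],s['grip_width'],s['gripper_force'],s['ft_force'])
im=grab('side');crop(im,305,335,66,50,'c8.png',6);print(proj('side',[s['tcp_pos']*[1,1,0]+[0,0,.109]]))
```

```text
[0.45421142 0.1546655  0.2597578 ] 0.36534043350438933 15.051657981493918 [ 2.5147011  10.96927101 -5.17821634]
[[330.89515583 327.91478253]]
```

View pics/c8.png

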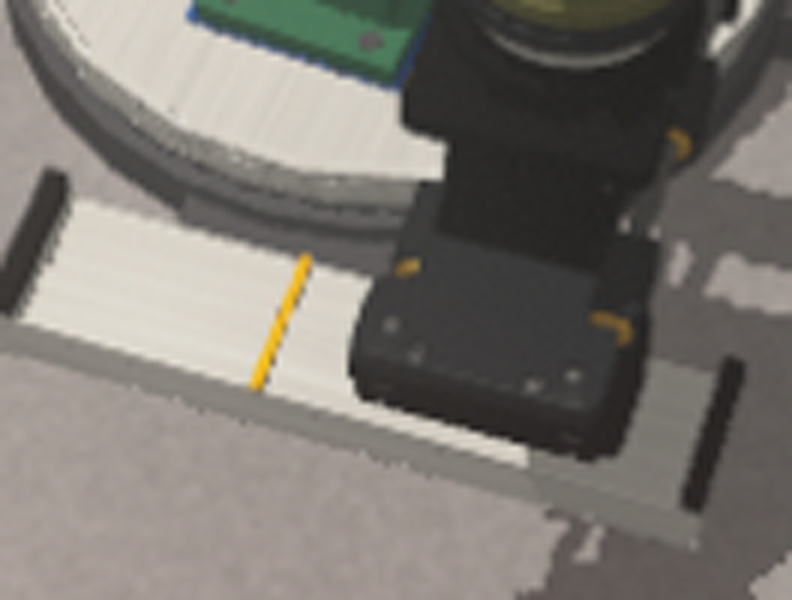

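The crop shows the grip holding the orange slab and the yellow line running from crop (305,258) to (258,388). There is an 11 N side load; I'll relieve it with a 4 mm shift and compute the rail direction.

Run:
```python
from h import *
np.set_printoptions(precision=4,suppress=True)
c=lambda x,y:[239+x/6-.4,285+y/6-.4]
L=onz('side',[c(306,256),c(257,389)],.026);E=onz('side',[c(75,200),c(735,368),c(20,322),c(690,505)],.026)
print(L,L.mean(0),np.degrees(np.arctan2(*(L[0]-L[1])[[0,1]])));print(E,np.degrees(np.arctan2((E[0]-E[1])[1],(E[0]-E[1])[0])),np.degrees(np.arctan2((E[2]-E[3])[1],(E[2]-E[3])[0])))
```

```text
[[0.5445 0.1208 0.026 ]
 [0.548  0.1753 0.026 ]] [0.5463 0.148  0.026 ] -176.33354594640363
[[0.6279 0.1169 0.026 ]
 [0.3935 0.1318 0.026 ]
 [0.6325 0.1685 0.026 ]
 [0.399  0.1863 0.026 ]] -3.645065151646508 -4.358026070898227
```

>>> play_rows(
  moves="0 -0.001 0 0 0 0 0.25; 0 -0.002 0 0 0 0 0.25; 0 -0.003 0 0 0 0 0.25; 0 -0.004 0 0 0 0 0.25; 0 -0.004 0 0 0 0 0.25; 0 -0.004 0 0 0 0 0.25; 0 -0.004 0 0 0 0 0.25; 0 -0.004 0 0 0 0 0.25; 0 -0.004 0 0 0 0 0.25; 0 -0.004 0 0 0 0 0.25",
)

```text
time_s: 19.18
tcp_pos: [0.4546, 0.1557, 0.2598]
eef_rot: [-3.137, 0.124, -0.001]
ft_force: [1.2, 4.8, -1.4]
grip_width: 0.367
gripper_force: 15.0
```

>>> play_rows(
  moves="0.004 -0.002 0 0 0 0 0.25; 0.012 -0.002 0 0 0 0.002 0.25; 0.024 -0.002 0 0 0 0.004 0.25; 0.038 -0.002 0 0 0 0.004 0.25; 0.054 -0.002 0 0 0 0.004 0.25; 0.07 -0.003 0 0 0 0.004 0.25; 0.082 -0.003 0 0 0 0.004 0.25; 0.09 -0.003 0 0 0 0.004 0.25; 0.094 -0.003 0 0 0 0.004 0.25; 0.095 -0.003 0 0 0 0.004 0.25",
)

```text
time_s: 20.02
tcp_pos: [0.5507, 0.1481, 0.2596]
eef_rot: [3.135, -0.133, -0.001]
ft_force: [-2.3, -2.1, 6.4]
grip_width: 0.366
gripper_force: 15.0
```

>>> play_rows(
  moves="0 0 0 0 0 0 0.25; 0 0 0 0 0 0 0.25; 0 0 0 0 0 0 0.25; 0 0 0 0 0 0 0.25; 0 0 0 0 0 0 0.25; 0 0 0 0 0 0 0.25; 0 0 0 0 0 0 0.25; 0 0 0 0 0 0 0.6; 0 0 0 0 0 0 0.8; 0 0 0 0 0 0 0.9",
)

```text
time_s: 20.85
tcp_pos: [0.549, 0.1509, 0.259]
eef_rot: [-3.138, 0.13, 0.002]
ft_force: [0.1, 0.8, -0.9]
grip_width: 0.515
gripper_force: 0.0
```

>>> play_rows(
  moves="0 0 0 0 0 0 1; 0 0 0 0 0 0 1; 0 0 0 0 0 0 1; 0 0 -0.02 0 0 0 1; 0 0 -0.05 0 0 0 1; 0 0 -0.09 0 0 0 1; -0.04 0 -0.09 0 0 0 1; -0.08 0 -0.09 0 0 0 1; -0.11 0 -0.09 0 0 0 1; -0.13 0 -0.09 0 0 0 1",
)

```text
time_s: 21.68
tcp_pos: [0.417, 0.162, 0.3493]
eef_rot: [3.138, -0.128, -0.001]
ft_force: [0.5, -0.2, -0.1]
grip_width: 0.995
gripper_force: 0.0
```

Run:
```python
from h import *
im=report();crop(im,305,330,66,50,'c9.png',6)
go(.4389,-.0213,.33,-4)
```

```text
blue [276.1 250.7] [617.2 -51.7  78.5  53.5  80.5] box [259 235] [293 266]
green [293.4 282.6] [560.5  26.3  77.9  60.   -9.6] box [273 268] [313 299]
green [319.  235.5] [ 535.  -116.5   78.1   66.6   -8.9] box [300 221] [336 250]
red [212.2 235.3] [741.2  -4.4  85.5  13.8  89.6] box [204 220] [221 250]
red [253.6 142.5] [ 738.  -307.8   26.4   24.3  -74. ] box [249 139] [259 146]
orange [284.2 317.7] [547.7 146.5  30.   17.1  83.7] box [278 311] [290 324]
shift [0.0388 0.1814 0.0196] turn [ 0.0028  0.0025 -0.0099] at [0.4147 0.1627 0.3492] t 21.73
```

View pics/c9.png

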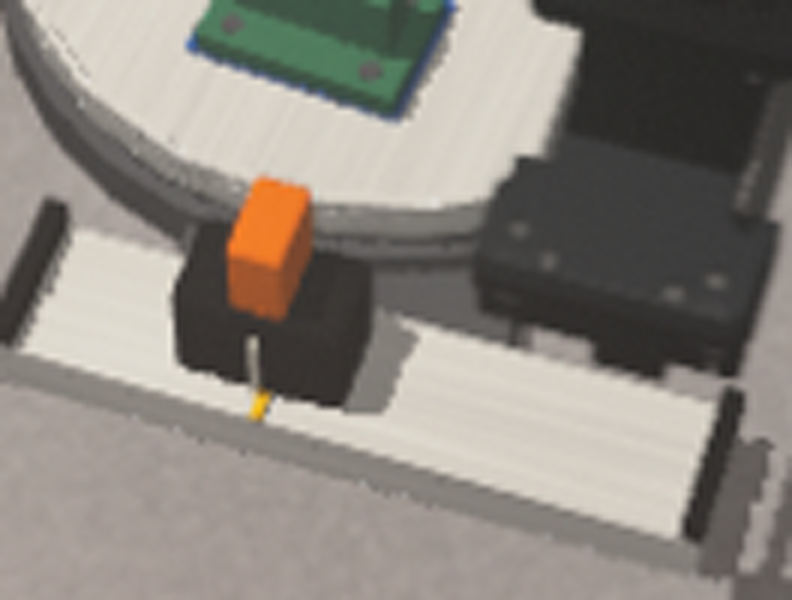

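The pointer, from crop (252,340) to (257,392), is close to the line end at (262,400). I'll check the offset in numbers.

Run:
```python
from h import *
np.set_printoptions(precision=2,suppress=True)
im=cv2.cvtColor(cv2.imread('pics/side0.png'),cv2.COLOR_BGR2RGB)
ys=np.argwhere(mask(im,(18,150,100),(30,255,255))[325:355,275:300])+[325,275];print('line px by row',[(r,ys[ys[:,0]==r][:,1].mean().round(1)) for r in np.unique(ys[:,0])])
n=np.array([.0698,.9976]);C=onz('side',[ys[:,::-1].mean(0)],.026)[0,:2];print(C)
im=grab('side')
for d in(.018,.02): print(d,[proj('side',[*(C+(d+(.150-C[1]))*n),z]).ravel() for z in(.026,.035,.045,.055,.065)])
g=im.astype(int)
for r in range(334,352): print(r,' '.join('%3d/%3d'%(g[r,c,0],g[r,c,2]) for c in range(276,290)))
```

```text
line px by row [(np.int64(331), np.float64(289.5)), (np.int64(332), np.float64(289.5)), (np.int64(334), np.float64(288.5)), (np.int64(335), np.float64(288.5)), (np.int64(336), np.float64(287.5)), (np.int64(337), np.float64(287.5)), (np.int64(338), np.float64(286.5)), (np.int64(339), np.float64(286.5)), (np.int64(341), np.float64(285.5)), (np.int64(342), np.float64(285.5)), (np.int64(343), np.float64(284.5)), (np.int64(344), np.float64(284.5)), (np.int64(345), np.float64(284.5)), (np.int64(346), np.float64(283.5)), (np.int64(347), np.float64(283.5)), (np.int64(348), np.float64(282.5)), (np.int64(349), np.float64(282.5)), (np.int64(350), np.float64(282.5))]
[0.54 0.15]
0.018 [array([283.61, 346.59]), array([283.49, 344.32]), array([283.36, 341.77]), array([283.23, 339.18]), array([283.1 , 336.55])]
0.02 [array([283.3 , 347.42]), array([283.18, 345.15]), array([283.05, 342.6 ]), array([282.91, 340.01]), array([282.78, 337.39])]
334  56/ 50  56/ 49  57/ 50  56/ 50  58/ 51  57/ 50  58/ 52  58/ 52  60/ 53  59/ 52  59/ 53  60/ 54  60/ 54  59/ 53
335  57/ 50  57/ 50  57/ 50  58/ 50  57/ 49  
[... 1226 characters left out ...]
/ 50
346 219/203 220/203 219/202 219/202 216/198 228/122 231/ 34 211/ 56 132/119 201/186 123/112  98/ 91  99/ 91  65/ 58
347 219/202 220/205 219/202 218/201 218/201 235/ 85 240/ 31 178/ 93 205/187 220/204 207/190 205/189 206/190 202/187
348 180/165 210/193 220/203 219/201 224/168 240/ 42 224/ 35 138/118 218/200 216/200 218/199 218/201 219/203 220/204
349 144/131 149/138 152/140 164/149 182/112 209/ 68 178/ 56 206/190 218/201 218/201 218/199 216/198 216/199 217/198
350 137/126 138/125 137/125 140/128 143/124 137/108 133/109 179/165 206/190 218/200 216/199 215/199 217/200 216/199
351 140/128 139/128 138/126 137/125 137/126 135/124 136/124 142/129 148/136 148/136 163/149 196/180 211/195 219/204
```

Measured at the foot of the head, the pointer is about 1.5 px (roughly 3 mm) past the line. I'll regrip and bring it back 2.5 mm.

>>> play_rows(
  moves="0.03 0 0 0 0 0 1; 0.06 0 0 0 0 0 1; 0.09 0 0 0 0 0 1; 0.12 0.001 0 0 0 0 1; 0.1345 0.001 0.01 0 0 0 1; 0.1345 0.001 0.04 0 0 0 1; 0.1345 0.001 0.07 0 0 0 1; 0.1345 0.001 0.085 0 0 0 0.8; 0.1345 0.001 0.09 0 0 0 0.6; 0.1345 0.001 0.09 0 0 0 0.5",
)

```text
time_s: 22.62
tcp_pos: [0.5538, 0.1487, 0.2578]
eef_rot: [3.139, -0.131, -0.005]
ft_force: [0.3, 0.2, -0.5]
grip_width: 0.855
gripper_force: 0.0
```

>>> play_rows(
  moves="0 0 0 0 0 0 0.4; 0 0 0 0 0 0 0.35; 0 0 0 0 0 0 0.3; 0 0 0 0 0 0 0.25; 0 0 0 0 0 0 0.25; 0 0 0 0 0 0 0.25; 0 0 0 0 0 0 0.25; 0 0 0 0 0 0 0.25; 0 0 0 0 0 0 0.25; 0 0 0 0 0 0 0.25",
)

```text
time_s: 23.45
tcp_pos: [0.554, 0.1476, 0.26]
eef_rot: [3.136, -0.132, 0.0]
ft_force: [-1.3, -4.9, 6.4]
grip_width: 0.365
gripper_force: 15.0
```

>>> play_rows(
  moves="-0.001 0 0 0 0 0 0.25; -0.002 0 0 0 0 0 0.25; -0.0025 0 0 0 0 0 0.25; -0.0025 0 0 0 0 0 0.25; -0.0025 0 0 0 0 0 0.25; -0.0025 0 0 0 0 0 0.25; -0.0025 0 0 0 0 0 0.25; -0.0025 0 0 0 0 0 0.5; -0.0025 0 0 0 0 0 0.8; -0.0025 0 0 0 0 0 1",
)

```text
time_s: 24.28
tcp_pos: [0.5509, 0.1502, 0.2593]
eef_rot: [-3.138, 0.129, 0.001]
ft_force: [-0.5, -0.6, 0.4]
grip_width: 0.51
gripper_force: 0.0
```

>>> play_rows(
  moves="0 0 0 0 0 0 1; 0 0 0 0 0 0 1; 0 0 0 0 0 0 1; 0 0 -0.02 0 0 0 1; 0 0 -0.05 0 0 0 1; 0 0 -0.09 0 0 0 1; -0.03 0.01 -0.09 0 0 0 1; -0.06 0.04 -0.09 0 0 0 1; -0.09 0.07 -0.09 0 0 0 1; -0.11 0.1 -0.09 0 0 0 1",
)

```text
time_s: 25.12
tcp_pos: [0.4311, 0.059, 0.3493]
eef_rot: [3.139, -0.126, -0.001]
ft_force: [0.5, -0.7, 0.7]
grip_width: 0.998
gripper_force: 0.0
```

Run:
```python
from h import *
im=report(); g=im.astype(int)
for r in range(336,350): print(r,' '.join('%3d/%3d'%(g[r,c,0],g[r,c,2]) for c in range(277,290)))
go(.4389,-.0213,.33,-4)
```

```text
blue [276.1 250.7] [617.2 -51.7  78.5  53.5  80.5] box [259 235] [293 266]
green [292.  283.4] [560.9  26.3  76.5  60.7  -9. ] box [273 268] [308 299]
green [310.2 282.8] [523.4  18.8  21.9   8.2  87.7] box [308 279] [313 287]
green [318.7 235.7] [ 535.  -116.5   78.6   66.5   -9.5] box [300 221] [336 250]
red [212.1 235.3] [741.3  -4.6  85.   13.8 -89.6] box [204 220] [220 250]
red [253.6 142.5] [ 738.  -307.8   26.4   24.3  -74. ] box [249 139] [259 146]
orange [284.6 317.9] [546.4 146.8  29.8  17.   81.3] box [279 311] [290 324]
336  55/ 49  55/ 49  55/ 49  59/ 52 108/ 94  76/ 66  56/ 49  57/ 50  57/ 50  57/ 51  57/ 50  56/ 48  58/ 52
337  56/ 50  56/ 49  56/ 49  72/ 64 182/159 107/ 94  57/ 50  57/ 50  57/ 50  57/ 51  57/ 51  56/ 49  57/ 50
338  56/ 49  57/ 51  57/ 50  77/ 68 169/147 107/ 94  57/ 51  56/ 50  56/ 50  56/ 49  55/ 49  57/ 50  57/ 51
339  55/ 48  55/ 48  57/ 50  65/ 57 143/125 112/ 97  56/ 49  56/ 49  55/ 49  56/ 49  56/ 49  56/ 50  56/ 50
340  57/ 49  57/ 51  56/ 49  59/ 52 141/124 118/103  57/ 50  57/ 51  56/ 49  57/ 50  56/ 48  56/ 50  57/ 50
341  56/ 49  56/ 50  5
[... 343 characters left out ...]
22 123/109  57/ 50  56/ 49  55/ 48  57/ 50  56/ 48  56/ 49  56/ 50
345 220/204 221/205 221/207 214/196 197/137 136/ 83 135/ 46  97/ 72  65/ 58  63/ 57  56/ 49  56/ 50  56/ 50
346 218/200 218/201 218/201 219/202 227/122 229/ 44 148/ 57 129/115 122/113 123/113  98/ 90  99/ 90  66/ 58
347 219/203 218/201 217/200 217/199 235/ 84 239/ 32 158/ 94 203/186 202/187 205/188 204/187 204/188 201/186
348 207/191 218/202 218/200 223/166 239/ 42 224/ 39 137/117 217/198 216/199 215/197 217/200 218/201 220/203
349 149/138 151/139 164/150 182/112 208/ 69 177/ 55 204/187 216/199 216/199 216/197 214/198 215/197 215/197
shift [0.0174 0.0727 0.0189] turn [ 0.0063  0.0048 -0.0179] at [0.428  0.0527 0.3485] t 25.17
```

The pointer is now within about 1–2 mm of the line. Next, the crank knob at about (0.439,-0.021).

>>> play_rows(
  moves="0.005 0.02 0 0 0 0 1; 0.01 0.045 0 0 0 0 1; 0.016 0.065 0.01 0 0 0 0.9; 0.0174 0.0727 0.018 0 0 0 0.8; 0.0174 0.0727 0.018 0 0 0 0.8; 0.0174 0.0727 0.018 0 0 0 0.8; 0.0174 0.0727 0.018 0 0 0 0.8; 0.0174 0.0727 0.018 0 0 0 0.8; 0.0174 0.0727 0.018 0 0 0 0.8; 0.0174 0.0727 0.018 0 0 0 0.8",
)

```text
time_s: 26.0
tcp_pos: [0.4448, -0.0143, 0.3318]
eef_rot: [3.139, -0.128, 0.001]
ft_force: [0.6, 0.2, 0.7]
grip_width: 0.804
gripper_force: 0.0
```

```bash
python3 -c "
from h import *
go(.4385,-.0213,.27,-4)"
```

```text
shift [-0.0057  0.0075  0.0618] turn [ 0.0001 -0.0006 -0.0118] at [ 0.4448 -0.0143  0.3318] t 26.0
```

>>> play_rows(
  moves="-0.003 0.004 0 0 0 -0.01 0.8; -0.0057 0.0075 0 0 0 -0.012 0.8; -0.0057 0.0075 0.01 0 0 -0.012 0.8; -0.0057 0.0075 0.025 0 0 -0.012 0.8; -0.0057 0.0075 0.04 0 0 -0.012 0.8; -0.0057 0.0075 0.053 0 0 -0.012 0.8; -0.0057 0.0075 0.06 0 0 -0.012 0.7; -0.0057 0.0075 0.062 0 0 -0.012 0.6; -0.0057 0.0075 0.062 0 0 -0.012 0.5; -0.0057 0.0075 0.062 0 0 -0.012 0.4",
)

```text
time_s: 26.83
tcp_pos: [0.4386, -0.0222, 0.2699]
eef_rot: [3.14, -0.112, 0.001]
ft_force: [-0.7, 0.2, 0.5]
grip_width: 0.584
gripper_force: 0.0
```

>>> play_rows(
  moves="0 0 0 0 0 0 0.35; 0 0 0 0 0 0 0.3; 0 0 0 0 0 0 0.25; 0 0 0 0 0 0 0.2; 0 0 0 0 0 0 0.2; 0 0 0 0 0 0 0.2; 0 0 0 0 0 0 0.2; 0 0 0 0 0 0 0.2; 0 0 0 0 0 0 0.2; 0 0 0 0 0 0 0.2",
  newtons=15,
)

```text
time_s: 27.67
tcp_pos: [0.4387, -0.0222, 0.27]
eef_rot: [3.139, -0.112, 0.002]
ft_force: [-0.1, -0.0, 6.0]
grip_width: 0.318
gripper_force: 15.0
```

Run:
```python
from h import *
s=monitor.state();print(s['ft_force'],s['grip_width']*87,s['gripper_force'])
go(.4385,-.0213,.27,-4)
report()
```

```text
[-0.08182077 -0.04586987  5.96098268] 27.641670667194525 14.999865291274546
shift [-0.0003 -0.0009  0.    ] turn [ 0.0003 -0.0011 -0.0014] at [ 0.4387 -0.0222  0.27  ] t 27.67
blue [276.5 250.3] [616.9 -52.9  78.6  53.6  79.2] box [259 235] [294 266]
green [291.1 283.1] [562.6  25.7  78.4  59.8 -11.4] box [272 267] [307 299]
green [309.5 282.8] [526.5  18.4  19.    6.6  64. ] box [307 280] [312 286]
green [320.3 235.7] [ 533.3 -116.4   79.8   66.1  -10.4] box [300 221] [337 250]
red [212.2 235.3] [741.2  -4.7  85.   13.9  89.4] box [204 220] [221 250]
red [254.  142.5] [ 738.  -307.8   26.4   24.3  -74. ] box [249 139] [259 146]
orange [284.6 317.9] [546.4 146.8  29.8  17.   81.3] box [279 311] [290 324]
```

Gripped at 27.6 mm, matching the 28 mm knob. Next I'll compute the circle's rows.

Run:
```python
from h import *
C=np.array([.5465,-.0394]);p0=np.array([.4387,-.0222]);r=.1095;hd=np.radians(-4.09)
th0=np.degrees(np.arctan2(*(p0-C)[::-1]));print(th0,np.linalg.norm(p0-C))
N=80;u=np.arange(1,N+1);sp=np.ones(N);sp[:4]=[.2,.4,.6,.8];sp[-5:]=[.8,.6,.4,.2,.1];th=np.radians(th0+np.cumsum(sp)/sp.sum()*(536.1-th0))
P=C+r*np.c_[np.cos(th),np.sin(th)]
D=P-p0; T=np.c_[D@[np.cos(hd),np.sin(hd)],D@[np.sin(hd),-np.cos(hd)]].round(3)
b=np.zeros(2)
for k in range(8):
    print(k,'; '.join('%g %g 0 0 0 0 0.2'%tuple(np.round(q-b,3)) for q in T[10*k:10*k+10])); b=T[10*k+9]
print(np.degrees(th[9::10]).round(1),P[9::10].round(4))
```

```text
170.93460003521474 0.10916354702921668
0 -0 0.002 0 0 0 0 0.2; -0.001 0.006 0 0 0 0 0.2; -0.001 0.011 0 0 0 0 0.2; -0 0.019 0 0 0 0 0.2; 0.001 0.028 0 0 0 0 0.2; 0.003 0.037 0 0 0 0 0.2; 0.005 0.046 0 0 0 0 0.2; 0.009 0.054 0 0 0 0 0.2; 0.013 0.063 0 0 0 0 0.2; 0.018 0.071 0 0 0 0 0.2
1 0.005 0.007 0 0 0 0 0.2; 0.012 0.014 0 0 0 0 0.2; 0.018 0.02 0 0 0 0 0.2; 0.025 0.026 0 0 0 0 0.2; 0.033 0.032 0 0 0 0 0.2; 0.041 0.036 0 0 0 0 0.2; 0.05 0.04 0 0 0 0 0.2; 0.058 0.043 0 0 0 0 0.2; 0.067 0.045 0 0 0 0 0.2; 0.077 0.047 0 0 0 0 0.2
2 0.009 0.001 0 0 0 0 0.2; 0.018 0.001 0 0 0 0 0.2; 0.027 0 0 0 0 0 0.2; 0.037 -0.001 0 0 0 0 0.2; 0.046 -0.004 0 0 0 0 0.2; 0.054 -0.007 0 0 0 0 0.2; 0.063 -0.011 0 0 0 0 0.2; 0.071 -0.015 0 0 0 0 0.2; 0.079 -0.02 0 0 0 0 0.2; 0.086 -0.026 0 0 0 0 0.2
3 0.007 -0.007 0 0 0 0 0.2; 0.013 -0.013 0 0 0 0 0.2; 0.018 -0.021 0 0 0 0 0.2; 0.023 -0.029 0 0 0 0 0.2; 0.027 -0.037 0 0 0 0 0.2; 0.031 -0.046 0 0 0 0 0.2; 0.034 -0.055 0 0 0 0 0.2; 0.036 -0.064 0 0 0 0 0.2; 0.037 -0.073 0 0 0 0 0.2; 0.037 -0.082 0 0 0 0 0.2
4 0 -0.009 0 0 0 0 0.2; -0.001 -0.019 0 0 0 0 0.2; -
[... 503 characters left out ...]
0 0.2; -0.018 0.004 0 0 0 0 0.2; -0.027 0.007 0 0 0 0 0.2; -0.035 0.01 0 0 0 0 0.2; -0.043 0.015 0 0 0 0 0.2; -0.051 0.02 0 0 0 0 0.2; -0.058 0.026 0 0 0 0 0.2; -0.065 0.032 0 0 0 0 0.2; -0.071 0.039 0 0 0 0 0.2; -0.077 0.047 0 0 0 0 0.2
7 -0.005 0.008 0 0 0 0 0.2; -0.009 0.016 0 0 0 0 0.2; -0.012 0.024 0 0 0 0 0.2; -0.015 0.033 0 0 0 0 0.2; -0.017 0.042 0 0 0 0 0.2; -0.018 0.05 0 0 0 0 0.2; -0.019 0.055 0 0 0 0 0.2; -0.019 0.059 0 0 0 0 0.2; -0.019 0.061 0 0 0 0 0.2; -0.019 0.062 0 0 0 0 0.2
[209.8 258.5 307.1 355.7 404.3 453.  501.6 536.1] [[ 0.4515 -0.0939]
 [ 0.5246 -0.1467]
 [ 0.6125 -0.1268]
 [ 0.6557 -0.0476]
 [ 0.6248  0.0371]
 [ 0.5409  0.07  ]
 [ 0.4607  0.0287]
 [ 0.4373 -0.032 ]]
```

>>> play_rows(
  moves="0 0.002 0 0 0 0 0.2; -0.001 0.006 0 0 0 0 0.2; -0.001 0.011 0 0 0 0 0.2; 0 0.019 0 0 0 0 0.2; 0.001 0.028 0 0 0 0 0.2; 0.003 0.037 0 0 0 0 0.2; 0.005 0.046 0 0 0 0 0.2; 0.009 0.054 0 0 0 0 0.2; 0.013 0.063 0 0 0 0 0.2; 0.018 0.071 0 0 0 0 0.2",
)

```text
time_s: 28.55
tcp_pos: [0.4507, -0.0953, 0.27]
eef_rot: [3.139, -0.113, -0.004]
ft_force: [-4.2, 0.6, 10.5]
grip_width: 0.318
gripper_force: 15.0
```

>>> play_rows(
  moves="0.005 0.007 0 0 0 0 0.2; 0.012 0.014 0 0 0 0 0.2; 0.018 0.02 0 0 0 0 0.2; 0.025 0.026 0 0 0 0 0.2; 0.033 0.032 0 0 0 0 0.2; 0.041 0.036 0 0 0 0 0.2; 0.05 0.04 0 0 0 0 0.2; 0.058 0.043 0 0 0 0 0.2; 0.067 0.045 0 0 0 0 0.2; 0.077 0.047 0 0 0 0 0.2",
)

```text
time_s: 29.38
tcp_pos: [0.524, -0.1498, 0.27]
eef_rot: [3.135, -0.116, -0.003]
ft_force: [-3.5, -3.5, 8.9]
grip_width: 0.315
gripper_force: 15.0
```

Run:
```python
from h import *
go(.5246,-.1467,.27,-4.09);s=monitor.state();print(s['ft_force'],s['grip_width'],s['joints'].round(2));report()
```

```text
shift [ 0.0003 -0.0032  0.    ] turn [ 0.0041  0.002  -0.0025] at [ 0.524  -0.1498  0.27  ] t 29.38
[-3.47503704 -3.5300349   8.89227068] 0.31455833300352104 [ 0.52  0.23 -0.32  1.86  0.09  1.07 -1.48]
blue [268.4 260.6] [625.6 -19.4  51.    9.3 -18.8] box [259 255] [279 265]
blue [291.5 284.4] [562.1  30.5  78.9  52.8 -12.5] box [270 270] [312 299]
blue [327.7 283.5] [487.4  11.8  47.5   7.9 -19.2] box [319 278] [338 288]
green [276.3 239.4] [623.9 -83.4  72.   21.7  76.7] box [266 228] [287 249]
green [280.1 252.3] [614.8 -61.5  80.3  49.3  77.1] box [262 238] [295 263]
green [338.7 268.8] [473.3 -37.7  96.6  50.   77.5] box [321 249] [354 286]
red [212.3 235.1] [740.9  -4.4  85.5  14.3  89.6] box [204 220] [221 250]
red [253.8 142.6] [ 738.  -307.8   26.4   24.3  -74. ] box [249 139] [259 146]
orange [284.6 317.9] [546.6 146.6  30.   16.5  83.9] box [279 311] [290 324]
```

>>> play_rows(
  moves="0.009 0.001 0 0 0 0 0.2; 0.018 0.001 0 0 0 0 0.2; 0.027 0 0 0 0 0 0.2; 0.037 -0.001 0 0 0 0 0.2; 0.046 -0.004 0 0 0 0 0.2; 0.054 -0.007 0 0 0 0 0.2; 0.063 -0.011 0 0 0 0 0.2; 0.071 -0.015 0 0 0 0 0.2; 0.079 -0.02 0 0 0 0 0.2; 0.086 -0.026 0 0 0 0 0.2",
)

```text
time_s: 30.27
tcp_pos: [0.6129, -0.1301, 0.2701]
eef_rot: [3.135, -0.116, 0.003]
ft_force: [1.2, -4.5, 4.9]
grip_width: 0.313
gripper_force: 15.0
```

>>> play_rows(
  moves="0.007 -0.007 0 0 0 0 0.2; 0.013 -0.013 0 0 0 0 0.2; 0.018 -0.021 0 0 0 0 0.2; 0.023 -0.029 0 0 0 0 0.2; 0.027 -0.037 0 0 0 0 0.2; 0.031 -0.046 0 0 0 0 0.2; 0.034 -0.055 0 0 0 0 0.2; 0.036 -0.064 0 0 0 0 0.2; 0.037 -0.073 0 0 0 0 0.2; 0.037 -0.082 0 0 0 0 0.2",
)

```text
time_s: 31.1
tcp_pos: [0.6562, -0.0472, 0.2701]
eef_rot: [3.139, -0.112, 0.005]
ft_force: [4.5, -1.7, 3.2]
grip_width: 0.313
gripper_force: 15.0
```

>>> play_rows(
  moves="0 -0.009 0 0 0 0 0.2; -0.001 -0.019 0 0 0 0 0.2; -0.003 -0.028 0 0 0 0 0.2; -0.006 -0.037 0 0 0 0 0.2; -0.009 -0.045 0 0 0 0 0.2; -0.013 -0.054 0 0 0 0 0.2; -0.018 -0.061 0 0 0 0 0.2; -0.024 -0.069 0 0 0 0 0.2; -0.03 -0.076 0 0 0 0 0.2; -0.037 -0.082 0 0 0 0 0.2",
)

```text
time_s: 31.93
tcp_pos: [0.6232, 0.0369, 0.27]
eef_rot: [3.138, -0.112, -0.003]
ft_force: [-0.3, -3.5, 8.4]
grip_width: 0.316
gripper_force: 15.0
```

Run:
```python
from h import *
go(.6248,.0371,.27,-4.09);s=monitor.state();print(s['ft_force'],s['grip_width'],s['joints'].round(2));report()
```

```text
shift [ 0.0016 -0.0003  0.    ] turn [0.0019 0.002  0.0002] at [0.6232 0.0369 0.27  ] t 31.93
[-0.33865346 -3.51704067  8.38189884] 0.31635857274433477 [ 0.21  0.39 -0.39  1.66  0.16  1.12 -1.86]
blue [294.  246.1] [581.1 -72.7  77.7   6.6  45.2] box [279 239] [309 253]
blue [330.2 290.3] [478.4  26.5  77.9   6.9  46.6] box [315 281] [345 299]
blue [332.9 246.6] [496.5 -90.6  78.5  53.1 -43.9] box [314 231] [352 261]
green [291.4 236.6] [ 602.5 -100.9   83.6   61.9   46.3] box [278 220] [306 251]
green [321.6 278.9] [4.988e+02 2.000e-01 8.370e+01 5.790e+01 4.500e+01] box [303 262] [343 294]
red [212.9 235.5] [739.6  -3.9  87.4  17.5  88.7] box [204 220] [222 251]
red [217.8 399. ] [614.8 351.   31.8   3.4 -89.9] box [215 391] [221 407]
orange [284.8 317.8] [546.5 146.9  30.7  18.1  85.1] box [279 311] [291 325]
```

>>> play_rows(
  moves="-0.007 -0.006 0 0 0 0 0.2; -0.014 -0.012 0 0 0 0 0.2; -0.023 -0.016 0 0 0 0 0.2; -0.031 -0.02 0 0 0 0 0.2; -0.04 -0.023 0 0 0 0 0.2; -0.049 -0.025 0 0 0 0 0.2; -0.058 -0.027 0 0 0 0 0.2; -0.067 -0.028 0 0 0 0 0.2; -0.076 -0.028 0 0 0 0 0.2; -0.086 -0.027 0 0 0 0 0.2",
)

```text
time_s: 32.82
tcp_pos: [0.54, 0.0677, 0.27]
eef_rot: [3.135, -0.114, 0.001]
ft_force: [2.8, -7.7, 7.9]
grip_width: 0.317
gripper_force: 15.0
```

>>> play_rows(
  moves="-0.009 0.001 0 0 0 0 0.2; -0.018 0.004 0 0 0 0 0.2; -0.027 0.007 0 0 0 0 0.2; -0.035 0.01 0 0 0 0 0.2; -0.043 0.015 0 0 0 0 0.2; -0.051 0.02 0 0 0 0 0.2; -0.058 0.026 0 0 0 0 0.2; -0.065 0.032 0 0 0 0 0.2; -0.071 0.039 0 0 0 0 0.2; -0.077 0.047 0 0 0 0 0.2",
)

```text
time_s: 33.65
tcp_pos: [0.461, 0.0273, 0.2701]
eef_rot: [3.138, -0.112, 0.008]
ft_force: [8.6, -5.6, 1.5]
grip_width: 0.318
gripper_force: 15.0
```

>>> play_rows(
  moves="-0.005 0.008 0 0 0 0 0.2; -0.009 0.016 0 0 0 0 0.2; -0.012 0.024 0 0 0 0 0.2; -0.015 0.033 0 0 0 0 0.2; -0.017 0.042 0 0 0 0 0.2; -0.018 0.05 0 0 0 0 0.2; -0.019 0.055 0 0 0 0 0.2; -0.019 0.059 0 0 0 0 0.2; -0.019 0.061 0 0 0 0 0.2; -0.019 0.062 0 0 0 0 0.2",
)

```text
time_s: 34.48
tcp_pos: [0.4372, -0.0316, 0.27]
eef_rot: [-3.139, 0.111, -0.003]
ft_force: [4.6, 0.6, 6.2]
grip_width: 0.322
gripper_force: 15.0
```

>>> play_rows(
  moves="0 0 0 0 0 0 0.2; 0 0 0 0 0 0 0.2; 0 0 0 0 0 0 0.2; 0 0 0 0 0 0 0.2; 0 0 0 0 0 0 0.2; 0 0 0 0 0 0 0.2; 0 0 0 0 0 0 0.2; 0 0 0 0 0 0 0.2; 0 0 0 0 0 0 0.2; 0 0 0 0 0 0 0.2",
)

```text
time_s: 35.32
tcp_pos: [0.4372, -0.0316, 0.27]
eef_rot: [-3.14, 0.111, -0.002]
ft_force: [4.6, -0.8, 5.6]
grip_width: 0.319
gripper_force: 15.0
```

Run:
```python
from h import *
go(.4368,-.0319,.27,-4.09);s=monitor.state();print(s['ft_force'],s['grip_width'],s['joints'].round(2));report()
```

```text
shift [-0.0004  0.0003 -0.    ] turn [-0.0002 -0.0015  0.0008] at [ 0.4372 -0.0316  0.27  ] t 35.32
[ 4.62084326 -0.76811753  5.6245814 ] 0.31939831569446636 [ 0.36  0.   -0.35  2.1   0.    1.04 -1.63]
blue [275.1 252.2] [617.8 -47.1  79.2  53.3  84. ] box [258 237] [292 268]
green [292.7 283.1] [554.9  25.2  76.2  58.8  -6.1] box [275 269] [310 298]
green [318.3 235. ] [ 538.8 -117.6   77.    66.6   -6.5] box [298 221] [335 249]
red [212.3 235.3] [741.   -4.7  85.   14.1  89.4] box [204 220] [221 250]
red [254.  142.5] [ 738.  -307.8   26.4   24.3  -74. ] box [249 139] [259 146]
orange [284.6 317.9] [546.4 146.8  29.8  17.   81.3] box [279 311] [290 324]
```

The pads read -6.0° now, while the mark bearing gave a yaw between -3.9° (side) and -5.8° (top). I'll refine the station yaw from the rail edges and the mark in the untouched first pictures.

Run:
```python
from h import *
np.set_printoptions(precision=2,suppress=True)
for n in('top','side'):
    im=cv2.cvtColor(cv2.imread(f'pics/{n}0.png'),cv2.COLOR_BGR2RGB);hsv=cv2.cvtColor(im,cv2.COLOR_RGB2HSV)
    # rail: bright low-sat pixels within its region (world gate)
    vv,uu=np.mgrid[:480,:640];P=onz(n,np.c_[uu.ravel(),vv.ravel()],.026)[:,:2].reshape(480,640,2)
    g=(abs(P[...,0]-.53)<.12)&(abs(P[...,1]-.15)<.05)
    V=hsv[...,2].astype(int)
    # subpixel edges across y: scan profiles at fixed x
    e1=[];e2=[]
    for x in np.arange(.49,.625,.003):
        if abs(x-.545)<.008: continue
        y=np.arange(.09,.215,.0005);uv=proj(n,np.c_[np.full_like(y,x),y,np.full_like(y,.026)]).astype(np.float32)
        pr=cv2.remap(hsv[...,2],uv[:,0].reshape(1,-1),uv[:,1].reshape(1,-1),cv2.INTER_LINEAR).ravel().astype(float)
        s=pr>190
        i=np.where(s)[0]
        i=i[(y[i]>.1)&(y[i]<.2)]
        if len(i): 
            j=i[y[i]>.14]; 
            if len(j): e2.append((x,y[j[-1]]))
            # first bright after a dark gap coming from centre
            k=np.argmin(abs(y-.15)); 
            while k>0 and s[k]: k-=1
            e1.append((x,y[k]))
    for e in(e1,e2):
        e=np.array(e)
        if len(e)>5:
            for _ in range(3):
                f=np.polyfit(e[:,0],e[:,1],1);r=abs(e[:,1]-np.polyval(f,e[:,0]));e=e[r<=max(.0015,np.median(r)*2)]
            print(n,'rail edge yaw',np.degrees(np.arctan(f[0])),len(e),np.polyval(f,.55))
    m=mask(im,(20,130,100),(32,255,255))
    for c in blobs(m,6):
        u=c.mean(0)
        if 280<u[0]<400 and 270<u[1]<300:
            for z in(.026,.036,.047): print(n,'mark',u,z,rect(n,c,z))
```

```text
top rail edge yaw -5.3460405390821935 33 0.12079020917201608
top rail edge yaw -4.878827071899396 32 0.17132414763067608
top mark [298.57 283.19] 0.026 [385.  -31.3  22.4   8.4  -0. ]
top mark [298.57 283.19] 0.036 [384.  -31.6  22.3   8.3  -0. ]
top mark [298.57 283.19] 0.047 [382.9 -32.   22.1   8.3  -0. ]
side rail edge yaw -5.609419807021772 32 0.12452851313251218
side rail edge yaw -4.573034476584314 40 0.17368738317757015
side mark [377.68 284.2 ] 0.026 [384.7 -28.9  24.2  11.1  -4.6]
side mark [377.68 284.2 ] 0.036 [384.6 -21.4  24.   11.   -4.6]
side mark [377.68 284.2 ] 0.047 [384.4 -13.3  23.7  10.9  -4.6]
```

The rail edges give a yaw of about -5.1°, so the table is about 0.9° short. I'll nudge 2 mm and release.

>>> play_rows(
  moves="0 0.001 0 0 0 0 0.2; 0 0.002 0 0 0 0 0.2; 0 0.002 0 0 0 0 0.2; 0 0.002 0 0 0 0 0.2; 0 0.002 0 0 0 0 0.2; 0 0.002 0 0 0 0 0.2; 0 0.002 0 0 0 0 0.5; 0 0.002 0 0 0 0 0.7; 0 0.002 0 0 0 0 0.8; 0 0.002 0 0 0 0 0.8",
)

```text
time_s: 36.2
tcp_pos: [0.4355, -0.0338, 0.2684]
eef_rot: [-3.139, 0.112, 0.006]
ft_force: [0.2, 0.3, -1.0]
grip_width: 0.534
gripper_force: 0.0
```

>>> play_rows(
  moves="0 0 0 0 0 0 0.8; 0 0 0 0 0 0 0.8; 0 0 0 0 0 0 0.8; 0 0 -0.02 0 0 0 0.8; 0 0 -0.05 0 0 0 0.9; 0 0 -0.08 0 0 0 1; 0.02 -0.03 -0.08 0 0 0 1; 0.04 -0.07 -0.08 0 0 0 1; 0.06 -0.11 -0.08 0 0 0 1; 0.08 -0.15 -0.08 0 0 0 1",
)

```text
time_s: 37.03
tcp_pos: [0.523, 0.1032, 0.35]
eef_rot: [3.139, -0.114, 0.002]
ft_force: [0.3, -0.2, 0.3]
grip_width: 0.994
gripper_force: 0.0
```

Run:
```python
from h import *
im=report();grab('side','side10.png')
go(.549,.1495,.26,-5)
```

```text
blue [271.7 253.2] [621.4 -46.5  78.6  47.3  85.8] box [259 237] [282 266]
blue [329.4 244.1] [506.8 -97.   32.3  10.3  80.8] box [326 239] [333 249]
red [212.4 235.1] [741.   -4.4  85.5  14.5  89. ] box [204 220] [221 250]
red [217.8 399. ] [614.8 351.   31.8   3.4 -89.9] box [215 391] [221 407]
red [253.8 142.6] [ 738.  -307.8   26.6   24.3  -74. ] box [249 139] [259 146]
red [356.8 251.6] [437.9 -28.3  23.8  23.  -77. ] box [351 247] [362 256]
orange [284.7 318.1] [546.1 146.8  29.8  17.8  81.8] box [279 311] [290 325]
shift [ 0.0228 -0.0418  0.0897] turn [-0.0054 -0.0003  0.0252] at [0.5236 0.1087 0.3494] t 37.13
```

>>> play_rows(
  moves="0.012 -0.02 0 0 0 0.01 1; 0.022 -0.038 0 0 0 0.015 1; 0.023 -0.041 0.01 0 0 0.017 1; 0.023 -0.041 0.03 0 0 0.017 1; 0.023 -0.041 0.055 0 0 0.017 1; 0.023 -0.041 0.075 0 0 0.017 1; 0.023 -0.041 0.087 0 0 0.017 0.9; 0.023 -0.041 0.09 0 0 0.017 0.7; 0.023 -0.041 0.09 0 0 0.017 0.5; 0.023 -0.041 0.09 0 0 0.017 0.4",
)

```text
time_s: 37.97
tcp_pos: [0.5485, 0.1411, 0.2604]
eef_rot: [-3.138, 0.139, -0.002]
ft_force: [-0.0, -0.3, 0.9]
grip_width: 0.777
gripper_force: 0.0
```

>>> play_rows(
  moves="0 0 0 0 0 0 0.25; 0 0 0 0 0 0 0.25; 0 0 0 0 0 0 0.25; 0 0 0 0 0 0 0.25; 0 0 0 0 0 0 0.25; 0 0 0 0 0 0 0.25; 0 0 0 0 0 0 0.25; 0 0 0 0 0 0 0.25; 0 0 0 0 0 0 0.25; 0 0 0 0 0 0 0.25",
)

```text
time_s: 38.8
tcp_pos: [0.5484, 0.146, 0.2603]
eef_rot: [-3.13, 0.133, -0.005]
ft_force: [3.2, 10.9, -3.6]
grip_width: 0.364
gripper_force: 15.0
```

>>> play_rows(
  moves="-0.004 0 0 0 0 0 0.25; -0.014 0 0 0 0 0 0.25; -0.028 0 0 0 0 0 0.25; -0.042 0 0 0 0 0 0.25; -0.056 0 0 0 0 0 0.25; -0.07 0 0 0 0 0 0.25; -0.082 0 0 0 0 0 0.25; -0.09 0 0 0 0 0 0.25; -0.095 0 0 0 0 0 0.25; -0.097 0 0 0 0 0 0.25",
)

```text
time_s: 39.63
tcp_pos: [0.4512, 0.1546, 0.2602]
eef_rot: [-3.13, 0.133, -0.006]
ft_force: [4.0, 13.3, -7.1]
grip_width: 0.364
gripper_force: 15.0
```

Run:
```python
from h import *
go(.45,.157,.26,-5);s=monitor.state();print(s['ft_force'],s['grip_width']);report()
```

```text
shift [-0.0014 -0.0023  0.0003] turn [-0.0088 -0.0037  0.0024] at [0.4512 0.1546 0.2602] t 39.63
[ 4.01786853 13.34618523 -7.10753715] 0.3641291465694117
blue [274.7 252.7] [618.  -46.   78.9  53.6  84.7] box [259 237] [290 268]
green [296.3 283.9] [554.   26.8  75.9  62.   -5.3] box [276 269] [314 299]
green [303.9 238.4] [ 563.1 -102.6   69.    67.3   -4.2] box [288 224] [317 251]
red [212.3 235.1] [741.   -4.7  85.   14.1  89.4] box [204 220] [221 250]
red [253.6 142.5] [ 738.1 -307.7   26.    24.8  -77.2] box [249 139] [259 146]
```

>>> play_rows(
  moves="-0.001 -0.001 0 0 0 0 0.25; -0.002 -0.002 0 0 0 0 0.25; -0.003 -0.003 0 0 0 0 0.25; -0.004 -0.004 0 0 0 0 0.25; -0.005 -0.004 0 0 0 0 0.25; -0.006 -0.004 0 0 0 0 0.25; -0.007 -0.004 0 0 0 0 0.25; -0.008 -0.004 0 0 0 0 0.25; -0.008 -0.004 0 0 0 0 0.25; -0.008 -0.004 0 0 0 0 0.25",
)

```text
time_s: 40.52
tcp_pos: [0.4466, 0.1557, 0.2604]
eef_rot: [-3.133, 0.138, -0.016]
ft_force: [12.2, 6.2, -12.0]
grip_width: 0.363
gripper_force: 15.0
```

Run:
```python
from h import *
go(.45,.157,.26,-5);s=monitor.state();print(s['ft_force'],s['grip_width'])
```

```text
shift [ 0.0033 -0.0016  0.0004] turn [-0.0055 -0.0098 -0.0006] at [0.4466 0.1557 0.2604] t 40.52
[ 12.21665466   6.16929276 -12.02709389] 0.3631125145063511
```

Force builds to 12 N at the end stop, so the head is parked. I'll release, withdraw and look.

>>> play_rows(
  moves="0.003 0 0 0 0 0 0.25; 0.003 0 0 0 0 0 0.25; 0.003 0 0 0 0 0 0.6; 0.003 0 0 0 0 0 0.9; 0.003 0 0 0 0 0 1; 0.003 0 0 0 0 0 1; 0.003 0 0 0 0 0 1; 0.003 0 0 0 0 0 1; 0.003 0 0 0 0 0 1; 0.003 0 -0.01 0 0 0 1",
)

```text
time_s: 41.35
tcp_pos: [0.4461, 0.1537, 0.2682]
eef_rot: [3.137, -0.138, -0.006]
ft_force: [-0.3, -0.6, -0.4]
grip_width: 0.887
gripper_force: 0.0
```

>>> play_rows(
  moves="0 0 -0.03 0 0 0 1; 0 0 -0.06 0 0 0 1; 0 0 -0.09 0 0 0 1; 0 -0.03 -0.1 0 0 0 1; 0 -0.07 -0.1 0 0 0 1; -0.005 -0.11 -0.1 0 0 0 1; -0.01 -0.15 -0.1 0 0 0 1; -0.01 -0.18 -0.1 0 0 0 1; -0.01 -0.2 -0.1 0 0 0 1; -0.01 -0.2 -0.1 0 0 0 1",
)

```text
time_s: 42.18
tcp_pos: [0.4531, 0.359, 0.3703]
eef_rot: [-3.135, 0.128, 0.002]
ft_force: [-0.7, -0.3, 0.7]
grip_width: 0.995
gripper_force: 0.0
```

Run:
```python
from h import *
im=report();crop(im,310,270,80,75,'c11.png',4)
go(.44,.34,.35,-5)
```

```text
red [212.4 235.2] [740.9  -4.7  84.9  14.8  88.6] box [204 220] [221 250]
red [217.8 399. ] [614.8 351.   31.8   3.4 -89.9] box [215 391] [221 407]
red [253.6 142.5] [ 738.  -307.8   26.4   24.3  -74. ] box [249 139] [259 146]
shift [-0.0122  0.0178  0.02  ] turn [-0.0015  0.0011  0.0034] at [0.4537 0.3566 0.37  ] t 42.23
```

View pics/c11.png

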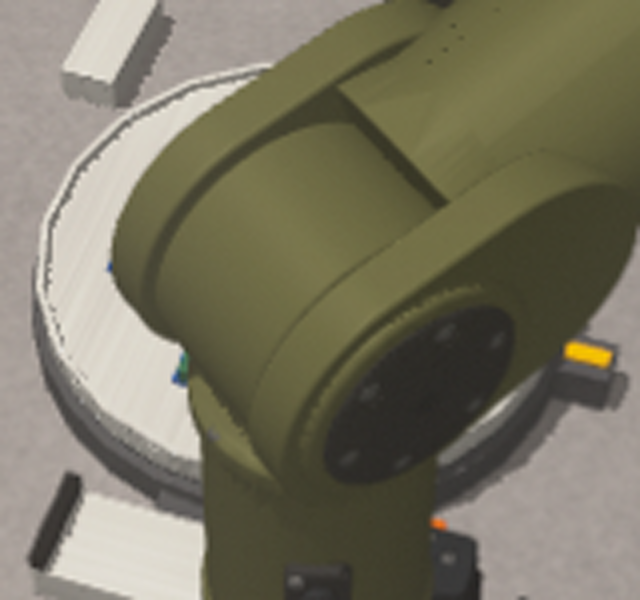

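The arm hides the table in the side view, so I'll measure from the top view.

Run:
```python
from h import *
im=report('top')
h=cv2.cvtColor(im,cv2.COLOR_RGB2HSV);m=mask(im,(65,60,40),(95,255,255))
for c in blobs(m,20): print('green',c.mean(0),rect('top',c,.08),c.min(0),c.max(0))
for c in blobs(mask(im,(0,150,60),(6,255,255)),20): print('red',c.mean(0),rect('top',c,.05))
```

```text
blue [305.8 200.1] [617.8 -53.8  77.6  51.9  85.5] box [292 191] [320 209]
blue [331.6 229.8] [ 539.2 -119.2   77.6   50.8   -4.6] box [320 214] [339 241]
green [277.3 223.6] [553.2  27.4  76.4  49.2  -5.5] box [268 209] [287 236]
green [322.9 221.6] [558.6 -99.1  76.   48.5  -5.6] box [313 207] [331 234]
red [147.2 244.3] [ 4.771e+02  3.698e+02  3.790e+01  2.510e+01 -1.000e-01] box [143 238] [152 252]
red [169.7 236.7] [484.4 325.9 251.7 114.5   1.5] box [143 196] [185 289]
red [299.6 260. ] [ 4.354e+02 -3.810e+01  2.120e+01  2.100e+01 -1.000e-01] box [296 256] [304 264]
red [320.  150.6] [738.7 -93.   88.1  20.4  89.7] box [304 147] [336 154]
red [392.3 151. ] [ 735.5 -292.7   26.7   24.9   -2.3] box [388 147] [397 156]
orange [228.7 258.2] [445.1 153.6  31.3  19.9  80.4] box [223 254] [234 262]
green [277.30894309 223.56097561] [546.5  25.2  74.7  48.1  -5.5] [268 209] [287 236]
green [322.85714286 221.57142857] [551.7 -98.6  74.4  47.4  -5.6] [313 207] [331 234]
red [146.88372093 244.18604651] [ 4.905e+02  3.972e+02  4.010e+01  3.270e+01 -1.000e-01]
red [168.10693642 232.89884393] [494.3 353.3 280.5 150.4   1.2]
red [186.76666667 255.        ] [461.7 279.6  39.7   5.7   2.5]
red [299.79310345 260.75862069] [ 4.45e+02 -3.48e+01  3.08e+01  2.49e+01 -1.00e-01]
red [320.1038961  150.87012987] [765.3 -94.1  93.   24.7  89.7]
red [392.35483871 151.35483871] [ 763.3 -305.1   34.5   26.4   -2.3]
```

The top view shows one casting knocked about 2 cm, to about (0.558,-0.091). That happened after the turn was finished, while the head was being parked, so it only has to go in the bin now. The table reads -4.6 to -5.3° against a station yaw of -5.1°, so the knob is at the mark. I'll pick the left casting first.

>>> play_rows(
  moves="0.01 0.02 0 0 0 0 1; 0.025 0.05 0 0 0 0 1; 0.04 0.085 0 0 0 0 1; 0.055 0.12 0 0 0 0 1; 0.07 0.16 0 0 0 0 1; 0.085 0.2 0 0 0 0 1; 0.1 0.24 0 0 0 0 1; 0.112 0.275 0 0 0 0 1; 0.122 0.305 0 0 0 0 1; 0.125 0.315 0 0 0 0 1",
)

```text
time_s: 43.12
tcp_pos: [0.5517, 0.0208, 0.3698]
eef_rot: [3.134, -0.156, 0.001]
ft_force: [0.6, -1.2, -0.1]
grip_width: 0.998
gripper_force: 0.0
```

>>> play_rows(
  moves="0 0 0 0 0 0 1; 0 0 0.01 0 0 0 1; 0 0 0.03 0 0 0 1; 0 0 0.045 0 0 0 1; 0 0 0.05 0 0 0 1; 0 0 0.05 0 0 0 1; 0 0 0.05 0 0 0 1; 0 0 0.05 0 0 0 1; 0 0 0.05 0 0 0 1; 0 0 0.05 0 0 0 1",
)

```text
time_s: 43.95
tcp_pos: [0.5517, 0.0298, 0.3204]
eef_rot: [3.139, -0.138, 0.002]
ft_force: [0.5, -0.7, -0.4]
grip_width: 0.998
gripper_force: 0.0
```

Run:
```python
from h import *
go(.5529,.032,.252,-5.2);im=report()
```

```text
shift [ 0.0009 -0.0023  0.0684] turn [-0.     -0.0015  0.0027] at [0.5517 0.0298 0.3204] t 43.95
blue [270.5 240.6] [636.2 -75.6  22.8  10.6  84. ] box [267 237] [274 244]
blue [327.4 237.9] [ 512.  -110.2   58.7   31.8  -78. ] box [321 229] [335 249]
green [297.1 285. ] [553.7  26.8  76.4  62.   -5.3] box [276 274] [315 298]
green [317.3 240.6] [533.7 -99.3  65.1  26.7  85. ] box [309 230] [325 252]
red [212.4 235.3] [740.7  -4.4  85.5  14.7  89.6] box [204 220] [221 250]
red [217.8 399. ] [614.8 351.   31.8   3.4 -89.9] box [215 391] [221 407]
red [253.8 142.6] [ 738.  -307.8   26.6   24.3  -74. ] box [249 139] [259 146]
orange [335.2 332. ] [444.9 156.   30.8  18.3  85.7] box [329 325] [341 339]
```

>>> play_rows(
  moves="0.001 -0.002 0.015 0 0 0 1; 0.001 -0.002 0.035 0 0 0 1; 0.001 -0.002 0.052 0 0 0 1; 0.001 -0.002 0.063 0 0 0 1; 0.001 -0.002 0.067 0 0 0 1; 0.001 -0.002 0.068 0 0 0 0.8; 0.001 -0.002 0.068 0 0 0 0.6; 0.001 -0.002 0.068 0 0 0 0.4; 0.001 -0.002 0.068 0 0 0 0.3; 0.001 -0.002 0.068 0 0 0 0.2",
  newtons=20,
)

```text
time_s: 44.83
tcp_pos: [0.5529, 0.0315, 0.2524]
eef_rot: [3.138, -0.139, 0.002]
ft_force: [-0.2, 0.4, 0.9]
grip_width: 0.711
gripper_force: 0.0
```

>>> play_rows(
  moves="0 0 0 0 0 0 0.1; 0 0 0 0 0 0 0.1; 0 0 0 0 0 0 0.1; 0 0 0 0 0 0 0.1; 0 0 0 0 0 0 0.1; 0 0 0 0 0 0 0.1; 0 0 0 0 0 0 0.1; 0 0 0 0 0 0 0.1; 0 0 0 0 0 0 0.1; 0 0 -0.005 0 0 0 0.1",
)

```text
time_s: 45.67
tcp_pos: [0.5519, 0.0313, 0.2554]
eef_rot: [3.138, -0.138, -0.004]
ft_force: [-1.0, -0.4, -3.0]
grip_width: 0.227
gripper_force: 20.0
```

>>> play_rows(
  moves="0 0 -0.02 0 0 0 0.1; 0 0 -0.05 0 0 0 0.1; 0 0 -0.085 0 0 0 0.1; 0 -0.01 -0.11 0 0 0 0.1; -0.005 -0.04 -0.11 0 0 0 0.1; -0.015 -0.075 -0.11 0 0 0 0.1; -0.03 -0.11 -0.11 0 0 0 0.1; -0.05 -0.145 -0.11 0 0 0 0.1; -0.07 -0.18 -0.11 0 0 0 0.1; -0.09 -0.215 -0.11 0 0 0 0.1",
)

```text
time_s: 46.5
tcp_pos: [0.4805, 0.2549, 0.3664]
eef_rot: [3.138, -0.139, -0.001]
ft_force: [0.7, -0.5, -2.8]
grip_width: 0.227
gripper_force: 20.0
```

Run:
```python
from h import *
go(.435,.36,.35,-3);print(monitor.state()['grip_width'])
```

```text
shift [-0.0546 -0.1007  0.0164] turn [ 0.0006  0.0004 -0.0362] at [0.4805 0.2549 0.3664] t 46.5
0.22723927390822027
```

>>> play_rows(
  moves="-0.02 -0.03 0 0 0 -0.01 0.1; -0.04 -0.065 0 0 0 -0.03 0.1; -0.052 -0.09 0 0 0 -0.036 0.1; -0.053 -0.095 0.02 0 0 -0.036 0.1; -0.053 -0.095 0.05 0 0 -0.036 0.1; -0.053 -0.095 0.085 0 0 -0.036 0.1; -0.053 -0.095 0.115 0 0 -0.036 0.1; -0.053 -0.095 0.12 0 0 -0.036 0.1; -0.053 -0.095 0.12 0 0 -0.036 0.1; -0.053 -0.095 0.12 0 0 -0.036 0.1",
)

```text
time_s: 47.33
tcp_pos: [0.4378, 0.3532, 0.2476]
eef_rot: [-3.14, 0.082, -0.001]
ft_force: [-0.5, 0.6, -1.9]
grip_width: 0.232
gripper_force: 20.0
```

Run:
```python
from h import *
go(.435,.36,.2075,-3);s=monitor.state();print(s['ft_force'])
im=grab('side','side12.png')
im=grab('top')
m=mask(im,(0,150,60),(6,255,255))
ys,xs=np.where(m[180:310,120:200]);print(onz('top',[[120+np.percentile(xs,.5),240],[120+np.percentile(xs,99.5),240]],.05))
im=cv2.imread('pics/side12.png');cv2.imwrite('pics/c12.png',cv2.resize(im[330:480,180:400],None,fx=3.5,fy=3.5))
```

```text
shift [-0.0032 -0.0066  0.0401] turn [-0.0009 -0.0007  0.0001] at [0.4378 0.3532 0.2476] t 47.33
[-0.49644842  0.62289092 -1.88024044]
[[0.5048382  0.42514152 0.05      ]
 [0.50422187 0.27859839 0.05      ]]
```

View pics/c12.png

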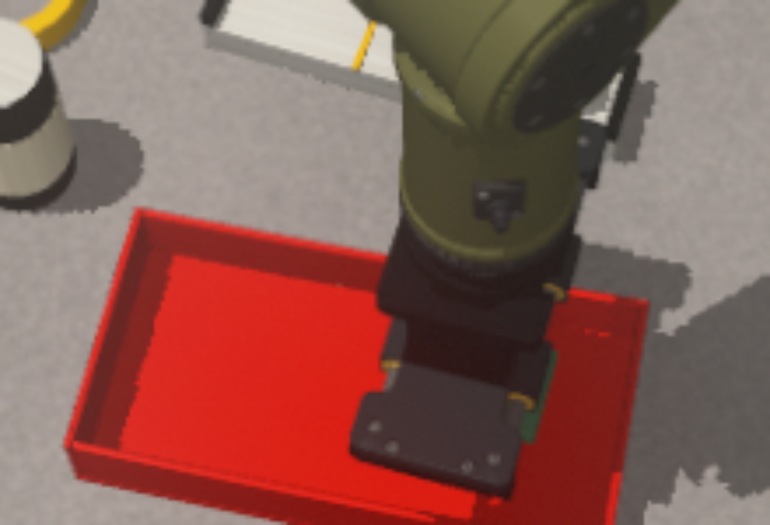

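The gripper and casting are inside the red bin's walls. I'll lower and release with a narrow opening.

>>> play_rows(
  moves="0 -0.003 0.01 0 0 0 0.1; 0 -0.003 0.02 0 0 0 0.1; 0 -0.003 0.03 0 0 0 0.1; 0 -0.003 0.036 0 0 0 0.1; 0 -0.003 0.038 0 0 0 0.1; 0 -0.003 0.038 0 0 0 0.1; 0 -0.003 0.038 0 0 0 0.3; 0 -0.003 0.038 0 0 0 0.45; 0 -0.003 0.038 0 0 0 0.45; 0 -0.003 0.038 0 0 0 0.45",
)

```text
time_s: 48.27
tcp_pos: [0.4379, 0.3561, 0.2092]
eef_rot: [-3.14, 0.082, -0.002]
ft_force: [0.4, -0.3, -0.6]
grip_width: 0.416
gripper_force: 0.0
```

>>> play_rows(
  moves="0 0 0 0 0 0 0.45; 0 0 -0.01 0 0 0 0.45; 0 0 -0.04 0 0 0 0.45; 0 0 -0.08 0 0 0 0.5; 0 0 -0.12 0 0 0 0.7; 0 0.01 -0.15 0 0 0 1; 0.01 0.04 -0.15 0 0 0 1; 0.02 0.075 -0.15 0 0 0 1; 0.03 0.11 -0.15 0 0 0 1; 0.04 0.15 -0.15 0 0 0 1",
)

```text
time_s: 49.1
tcp_pos: [0.4694, 0.2036, 0.3599]
eef_rot: [-3.14, 0.078, -0.003]
ft_force: [1.6, -0.1, -0.5]
grip_width: 0.869
gripper_force: 0.0
```

>>> play_rows(
  moves="0.01 0.04 0 0 0 0.01 1; 0.02 0.08 0 0 0 0.02 1; 0.03 0.12 0 0 0 0.04 1; 0.04 0.16 0 0 0 0.04 1; 0.05 0.2 0 0 0 0.04 1; 0.06 0.24 0 0 0 0.04 1; 0.065 0.27 0 0 0 0.04 1; 0.07 0.29 0 0 0 0.04 1; 0.07 0.29 0 0 0 0.04 1; 0.07 0.29 0 0 0 0.04 1",
)

```text
time_s: 49.93
tcp_pos: [0.5244, -0.0903, 0.3591]
eef_rot: [-3.138, 0.149, -0.001]
ft_force: [0.4, 0.0, -0.4]
grip_width: 1.001
gripper_force: 0.0
```

Run:
```python
from h import *
go(.5583,-.0905,.252,-5.4)
for n in('side','top'):
    im=grab(n)
    for c in blobs(mask(im,(65,60,40),(95,255,255)),20): 
        if c.mean(0)[0]<450:print(n,'green',c.mean(0),rect(n,c,.05 if c.mean(0)[1]<330 and c.mean(0)[0]>200 else .02),c.min(0),c.max(0))
    for c in blobs(mask(im,(100,120,60),(125,255,255))): print(n,'blue',c.mean(0),rect(n,c,.05))
```

```text
shift [ 0.0337 -0.003   0.1071] turn [-0.0004 -0.0004 -0.0006] at [ 0.5244 -0.0903  0.3591] t 49.93
side green [308.03478261 238.08695652] [ 559.4 -102.7   77.5   65.6   -5.4] [288 224] [325 252]
side blue [274.65591398 252.67741935] [618.  -46.   78.9  53.6  84.7]
side blue [295.51923077 285.57692308] [553.   31.9  79.3  53.4  -5.1]
side blue [327.51724138 237.77586207] [ 512.  -110.2   58.7   31.8  -78. ]
top green [164.85714286 265.92857143] [435.7 348.8  72.   48.3  -2.2] [156 253] [174 278]
top blue [276.48192771 224.3253012 ] [552.3  23.9  78.1  52.7  -5.5]
```

>>> play_rows(
  moves="0.015 0.001 0 0 0 0 1; 0.03 0.0015 0.01 0 0 0 1; 0.0337 0.0015 0.03 0 0 0 1; 0.0337 0.0015 0.055 0 0 0 1; 0.0337 0.0015 0.08 0 0 0 1; 0.0337 0.0015 0.096 0 0 0 1; 0.0337 0.0015 0.104 0 0 0 1; 0.0337 0.0015 0.107 0 0 0 0.8; 0.0337 0.0015 0.107 0 0 0 0.7; 0.0337 0.0015 0.107 0 0 0 0.6",
  newtons=8,
)

```text
time_s: 50.87
tcp_pos: [0.5585, -0.0933, 0.2528]
eef_rot: [3.138, -0.143, 0.003]
ft_force: [0.1, -0.5, -0.0]
grip_width: 0.854
gripper_force: 0.0
```

>>> play_rows(
  moves="0 0 0 0 0 0 0.5; 0 0 0 0 0 0 0.4; 0 0 0 0 0 0 0.3; 0 0 0 0 0 0 0.2; 0 0 0 0 0 0 0.1; 0 0 0 0 0 0 0.1; 0 0 0 0 0 0 0.1; 0 0 0 0 0 0 0.1; 0 0 0 0 0 0 0.1; 0 0 0 0 0 0 0.1",
)

```text
time_s: 51.7
tcp_pos: [0.5579, -0.0941, 0.2515]
eef_rot: [3.138, -0.145, -0.0]
ft_force: [-0.2, -0.6, 0.0]
grip_width: 0.225
gripper_force: 8.0
```

>>> play_rows(
  moves="0 0 0 0 0 0 0.1; 0 0 0 0 0 0 0.1; 0 0 0 0 0 0 0.1; 0 0 0 0 0 0 0.1; 0 0 -0.005 0 0 0 0.1; 0 0 -0.015 0 0 0 0.1; 0 0 -0.03 0 0 0 0.1; 0 0 -0.05 0 0 0 0.1; 0 0 -0.08 0 0 0 0.1; 0 0 -0.11 0 0 0 0.1",
  newtons=20,
)

```text
time_s: 52.53
tcp_pos: [0.5573, -0.0935, 0.3625]
eef_rot: [-3.138, 0.144, 0.003]
ft_force: [1.7, -1.1, -1.5]
grip_width: 0.227
gripper_force: 20.0
```

Run:
```python
from h import *
go(.555,.357,.36,-3);s=monitor.state();print(s['grip_width'],s['gripper_force'],s['ft_force'])
```

```text
shift [-0.0436 -0.4484  0.0028] turn [-0.0006  0.0019 -0.0394] at [ 0.5573 -0.0935  0.3625] t 52.53
0.2271318932194704 19.992581598926336 [ 1.67900162 -1.10633536 -1.46483936]
```

>>> play_rows(
  moves="-0.002 -0.02 0 0 0 0 0.1; -0.006 -0.05 0 0 0 0 0.1; -0.01 -0.085 0 0 0 -0.01 0.1; -0.014 -0.12 0 0 0 -0.02 0.1; -0.018 -0.155 0 0 0 -0.03 0.1; -0.022 -0.19 0 0 0 -0.04 0.1; -0.026 -0.225 0 0 0 -0.04 0.1; -0.03 -0.26 0 0 0 -0.04 0.1; -0.034 -0.295 0 0 0 -0.04 0.1; -0.037 -0.33 0 0 0 -0.04 0.1",
)

```text
time_s: 53.37
tcp_pos: [0.5507, 0.24, 0.3623]
eef_rot: [-3.141, 0.082, -0.0]
ft_force: [-0.1, 0.5, -1.7]
grip_width: 0.23
gripper_force: 20.0
```

>>> play_rows(
  moves="-0.002 -0.035 0 0 0 0 0.1; -0.003 -0.07 0 0 0 0 0.1; -0.004 -0.1 0 0 0 0 0.1; -0.004 -0.115 0 0 0 0 0.1; -0.004 -0.117 0.02 0 0 0 0.1; -0.004 -0.117 0.05 0 0 0 0.1; -0.004 -0.117 0.085 0 0 0 0.1; -0.004 -0.117 0.1 0 0 0 0.1; -0.004 -0.117 0.1 0 0 0 0.1; -0.004 -0.117 0.1 0 0 0 0.1",
)

```text
time_s: 54.2
tcp_pos: [0.5536, 0.3545, 0.2612]
eef_rot: [3.139, -0.083, -0.002]
ft_force: [0.4, -0.0, -1.8]
grip_width: 0.226
gripper_force: 20.0
```

Run:
```python
from h import *
go(.555,.357,.209,-3);s=monitor.state();print(s['grip_width'],s['gripper_force'],s['ft_force'])
```

```text
shift [ 0.0013 -0.0027  0.0521] turn [ 0.0013  0.0015 -0.0005] at [0.5536 0.3545 0.2612] t 54.2
0.22616713865522275 19.99254956957884 [ 0.36876885 -0.03126913 -1.79633548]
```

>>> play_rows(
  moves="0 -0.0025 0.015 0 0 0 0.1; 0 -0.0025 0.03 0 0 0 0.1; 0 -0.0025 0.044 0 0 0 0.1; 0 -0.0025 0.051 0 0 0 0.1; 0 -0.0025 0.052 0 0 0 0.1; 0 -0.0025 0.052 0 0 0 0.1; 0 -0.0025 0.052 0 0 0 0.3; 0 -0.0025 0.052 0 0 0 0.45; 0 -0.0025 0.052 0 0 0 0.45; 0 -0.0025 0.052 0 0 0 0.45",
)

```text
time_s: 55.03
tcp_pos: [0.554, 0.3579, 0.2105]
eef_rot: [-3.14, 0.082, -0.002]
ft_force: [-0.2, -0.2, 0.8]
grip_width: 0.416
gripper_force: 0.0
```

>>> play_rows(
  moves="0 0 0 0 0 0 0.45; 0 0 -0.01 0 0 0 0.45; 0 0 -0.04 0 0 0 0.45; 0 0 -0.08 0 0 0 0.5; 0 0 -0.12 0 0 0 0.5; 0 0 -0.16 0 0 0 0.5; 0 0.03 -0.18 0 0 0 0.5; 0 0.065 -0.18 0 0 0 0.5; 0 0.1 -0.18 0 0 0 0.5; 0 0.14 -0.18 0 0 0 0.5",
)

```text
time_s: 55.87
tcp_pos: [0.5456, 0.2178, 0.3912]
eef_rot: [-3.139, 0.078, -0.003]
ft_force: [0.8, -0.5, -1.0]
grip_width: 0.498
gripper_force: 0.0
```

>>> play_rows(
  moves="0 0.04 0 0 0 0 0.5; 0 0.08 0 0 0 0 0.5; 0 0.12 0 0 0 0 0.5; 0 0.16 0 0 0 0 0.5; 0 0.2 0 0 0 0 0.5; 0 0.24 0 0 0 0 0.5; 0 0.28 0 0 0 0 0.5; 0 0.32 0 0 0 0 0.5; 0 0.36 0 0 0 0 0.5; 0 0.4 0 0 0 0 0.5",
)

```text
time_s: 56.7
tcp_pos: [0.5249, -0.1832, 0.3909]
eef_rot: [3.14, -0.081, 0.002]
ft_force: [1.5, 0.1, 0.6]
grip_width: 0.499
gripper_force: 0.0
```

>>> play_rows(
  moves="0 0.03 0 0 0 0 0.5; 0 0.05 0 0 0 0 0.5; 0 0.06 0 0 0 0 0.5; 0 0.06 0 0 0 0 0.5; 0 0.06 0 0 0 0 0.5; 0 0.06 0 0 0 0 0.5; 0 0.06 0 0 0 0 0.5; 0 0.06 0 0 0 0 0.5; 0 0.06 0 0 0 0 0.5; 0 0.06 0 0 0 0 0.5",
)

```text
time_s: 57.53
tcp_pos: [0.5225, -0.2408, 0.3896]
eef_rot: [3.141, -0.08, 0.0]
ft_force: [-0.3, -1.4, -0.8]
grip_width: 0.503
gripper_force: 0.0
```

Run:
```python
from h import *
for n in('side','top'):
    im=report(n)
    for c in blobs(mask(im,(65,60,40),(95,255,255)),20):
        if c.mean(0)[0]<450:print(n,'green',c.mean(0),rect(n,c,.02))
```

```text
blue [275.  252.5] [618.1 -46.   78.9  53.3  84.7] box [259 237] [291 268]
blue [295.5 285.6] [553.2  31.9  78.9  53.3  -5.3] box [275 272] [316 299]
blue [315.9 236.8] [ 540.  -110.7   78.7   53.5   -5.3] box [296 225] [335 249]
red [212.4 235. ] [741.3  -4.4  85.4  14.5  88.1] box [204 220] [221 250]
red [253.8 142.6] [ 738.  -307.8   26.4   24.3  -74. ] box [249 139] [259 146]
red [356.7 251.2] [438.2 -29.6  23.   21.2  13.1] box [351 247] [362 255]
orange [335.2 331.6] [445.2 155.8  30.2  17.2  83.8] box [330 325] [341 338]
blue [278.5 222.9] [552.3  24.   78.1  52.8  -5.2] box [268 209] [288 237]
blue [306.2 200.4] [617.6 -53.8  77.4  52.   85.2] box [292 191] [320 210]
blue [329.4 227.2] [ 539.4 -118.8   77.9   51.6   -4.6] box [320 213] [339 241]
green [162.6 223.5] [552.2 353.8  56.2  23.8  -3. ] box [158 214] [167 233]
green [164.9 265.9] [431.6 339.8  70.5  47.3  -2.2] box [156 253] [174 278]
green [169.7 227.8] [545.  341.   71.3  45.4  -2.8] box [158 214] [175 238]
red [161.8 249.5] [4.804e+02 3.316e+02 2.620e+02 1.304e+02 2.000e-01] box [135 196] [185 293]
red [299.6 260. ] [ 4.354e+02 -3.810e+01  2.120e+01  2.100e+01 -1.000e-01] box [296 256] [304 264]
red [320.  150.6] [738.7 -93.   88.1  20.4  89.7] box [304 147] [336 154]
orange [228.7 258.2] [443.8 154.   30.   18.9  89.8] box [223 255] [234 262]
top green [162.57692308 223.5       ] [559.  363.1  57.4  24.3  -3. ]
top green [164.85714286 265.92857143] [435.7 348.8  72.   48.3  -2.2]
top green [169.66304348 227.79347826] [551.6 350.   72.8  46.3  -2.8]
```

```bash
python3 -c "
from h import *
print(order.job_done())"
```

```text
the job is handed in; nothing more can be done
None
```

I've handed the job in: the table made one full turn and its knob is back at the mark, the scan head is parked and both castings are in the red bin. One casting got knocked about 2 cm on its pad after the turn, while the head was being parked, and the head stood about 1–2 mm past its line during the turn.

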